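# Tip the honing stone out of its tall box and bed it in the cradle

### The job

The honing stone sits too deep in its tall wooden box to be gripped: get it out and bed it in the wooden honing cradle. First lay the box down on its side on the bench with the stone still inside and let go of it, then take hold of it anew and tip it mouth down, close over the cork mat, so that the stone slides out to lie on the mat; the stone is brittle, so never let it drop. At the end the stone must lie fully down in the cradle and the empty box must lie or stand on the bench, with everything else left where it was.

Things in the scene. Friction and masses are not known exactly. Their poses are not given: they have to be found in the camera images.
- stone_box: Tall narrow box of pale wood, loose, about 0.22 kg: a square tube 52 x 52 mm outside, 190 mm tall, walls 6 mm (40 x 40 mm inside), closed by an 8 mm bottom, open at the top. Starts upright on the bench, at either side of the mat. Origin: centre of the underside of its closed end; z runs from there to the open mouth at z = 190 mm; x and y are square to its four sides.
- stone: Grey square honing stone, loose, about 0.26 kg, 130 mm long, 30 x 30 mm section. Starts standing in the box, its upper end 52 mm below the box's rim, with about 5 mm play all round (no room for fingers). Origin: its centre; z along its length; any of its four long faces may lie down. It slides on wood only once the box's mouth points well below level (25 to 37 degrees, by the unknown friction).
- mat: Cork mat fixed to the bench in the middle, 220 mm along x, 260 mm along y, 3 mm thick. Origin: centre of its underside.
- cradle: Dark wooden honing cradle fixed to the bench on the other side of the mat from the box: base plate 176 x 64 mm, 10 mm thick, with 10 mm high cleats on it (top at 20 mm) that frame a shallow bed 136 mm long (along its x) and 36 mm wide (along its y), so 3 mm play on each side of the stone. Both long sides are open over the middle 88 mm, for fingers. Origin: centre of its underside; x along the bed.
- seat (a point): Where the stone's centre is when it lies in the cradle: 25 mm above the cradle's underside (15 mm above the bed's floor), in the middle of the bed.
- box_mouth (a point): Centre of the box's open mouth, at the rim (190 mm from the underside along the box's z).
- plane: Bystander: steel hand plane, 240 x 60 mm, about 105 mm tall, at the far side of the bench.
- mallet: Bystander: wooden mallet lying flat, about 290 mm long (origin about midway along), 60 mm tall, head at its +x end, between the robot and the mat.
- glue: Bystander: white glue bottle, 64 mm across, 180 mm tall.
- wax: Bystander: flat tin, 84 mm across, 40 mm tall.
- tape: Bystander: tape measure, 70 x 45 mm, 65 mm tall, just beyond the mat.
- offcut: Bystander: board offcut 160 x 70 x 35 mm.
There are look-alikes about, which are no part of the job. Of the things that look like the cradle, take the one that is nearest to the robot's base at the start.

How it is judged:
By the outcome, as a careful person would: the job done as asked, in the order asked, and still so for the second after the job is handed in, with the robot touching nothing.
It also fails if it takes over 69 s, if anything falls off the work surface, if the arm or the gripper's body presses on something with over 40 N, if the wrist force passes 120 N, or if a joint passes its speed limit or range.

### The arm

A 7-joint arm with a two-finger parallel gripper is mounted at the origin on the work surface. World frame = base frame: x ahead of the robot, y to its left, z up, the work surface at z = 0. Lengths are in m, angles in rad, forces in N, time in s.
With the tool pointing down it reaches from about 0.425 to 0.925 m from the base axis. Payload 6.8 kg.
Tool frame: the origin (TCP) lies at the very end of the fingers, on their centre line; the grasp point (between the pads) lies 19 mm behind it; z points along the fingers, y is the line along which they close (so a half turn about z gives the same grasp; the last joint's range is limited). The gripper opens to 85 mm and grips with 20 to 120 N. Pads are 22 mm wide; open, the fingers measure 114 mm over their backs; the gripper's body (76 mm by 85 mm) begins 54 mm behind the grasp point. The pads swing forward as they close: fully open they stand 13 mm farther back than shut.
Start: joints at [1.189, 0.477, 0.022, 1.555, -0.011, 1.109, -0.083], TCP at [0.183, -0.65, 0.196] pointing down, gripper open.
Joint ranges: [-2.96, 2.96], [-0.34, 2.1], [-1.41, 1.46], [0.24, 2.44], [-1.37, 4.51], [0.17, 1.92], [-2.96, 2.96]. Speed limits (rad/s): [2.39, 2.39, 3.14, 3.14, 3.14, 3.14, 3.14].

### API

Orientations are given as a rotation vector (axis times angle).
In Python, from bench import r gives the robot as it stands.
- The arm moves only by the tool play_rows, never from a script. Its argument "targets" is text: rows parted by semicolons, each of 5 numbers parted by spaces: the closure, from -1 (fully open) to 1 (shut), then the shift along the tool's x, y, z in m, then the turn about the tool's z in rad. In form: gripper dx dy dz spin; .... A call has 1 to 8 rows; each row is the pose to reach, as a shift and turn from the pose commanded when the call began, along the tool's axes at that moment; what a row does not reach only later rows make up. A row lasts 1/12 s, in which the tool goes at most 41.7 mm and 7.16 degrees, less where a joint would pass 70% of its speed; a pose out of reach is approached as far as the arm can. A call with a gripper value outside its range is refused whole. The fingers move at their own pace and stop on an object; "squeeze" is the grip in N (left out, the last holds). Time passes only in rows, so rows that repeat a pose let the fingers close. It gives the time, the measured TCP pose, the force, the opening and the grip force at its end, in the units of the state.
- r.get_obs(): the state, without advancing time (a new reading comes with each control period).
- r.grab_frame(name): name is "scene" or "top" or "wrist"; returns the picture (400x640x3 uint8, red, green, blue); there is no depth.
- r.camera_info(name): a dict with "fov_y" (degrees; the focal length in pixels is half the picture's height over the tangent of half this angle, whatever the lens; pixels are square), "cx", "cy" (the principal point, pixels), "position" and "rotation" of the camera in the world. Camera axes: x right, y down, z forward; pixel columns grow to the right and rows downward; lengths in m; the calibration is good to about 2 mm. A picture is of the moment at which its call begins: read the wrist's pose just before it. camera_info takes no time and is no camera call; for the wrist camera it gives the pose at the moment of the call.
- r.hand_in(): hands the job in; it is judged then, once.
The state is a dict: "clock": time; "joints": joint angles; "qvel": joint speeds; "tau": joint torques, N m; "tcp_pos": TCP position; "orientation": TCP orientation; "contact_force": force on the tool from outside, world axes, zero at the start; "moment": the same for the moment, N m; "grip_width": finger opening in m; "gripper_force": force on a finger pad.
Only numpy, scipy, OpenCV 4.12 (cv2) and the standard library are available. Lean on these libraries where they do the work, as an engineer would, in place of code of your own. Each camera call takes 0.05 s, during which the arm holds its last target. There are 200 camera calls.

## Working session

There is one attempt and no reset: what is moved stays moved. The work goes in short steps, Python scripts to look and compute and a tool call to move; the robot and the scene stay as the last step left them, time stands still between calls to the robot, and variables do not carry over. Pictures are saved under pics/ and viewed, at most 10 in all, crops included, and the job is handed in when it is done.

Besides the shell and the picture viewer there is one more tool, called after "Call:" by a JSON object that holds its "op" and its "data". play_rows: Moves the arm, as the interface text tells. Its arguments: {"type":"object","properties":{"targets":{"type":"string"},"squeeze":{"type":"number"}},"required":["targets"]}

```bash
ls; mkdir -p pics; python3 - <<'E'
from bench import r
import cv2,numpy as np
o=r.get_obs();print(o)
for n in("scene","top"):
    im=r.grab_frame(n);cv2.imwrite(f"pics/{n}0.png",im[:,:,::-1]);print(n,r.camera_info(n))
print(r.camera_info("wrist"))
E
```

```text
pics
{'clock': 0.0, 'joints': array([ 1.1888973 ,  0.47780136,  0.02234108,  1.55646219, -0.01148388,
        1.10922874, -0.08311093]), 'qvel': array([-0.00084095, -0.00012552, -0.00013152, -0.00174288, -0.00052697,
        0.00045671,  0.00053576]), 'tau': array([ 4.33099049e-04, -5.96450830e+01,  1.60815116e+00, -2.81195426e+01,
        1.24241039e-02,  9.47232504e-03, -1.76482956e-06]), 'tcp_pos': array([ 0.18231786, -0.64924907,  0.19472039]), 'orientation': array([-3.11048332e+00, -4.28530181e-01,  6.05931588e-04]), 'contact_force': array([-0.29491644, -0.28518248,  0.10404636]), 'moment': array([-0.05123222, -0.00334468,  0.03882544]), 'gripper_force': 0.0, 'grip_width': 0.08524825143113225}
scene {'fov_y': 53.39867331852194, 'cx': 318.8521284388763, 'cy': 205.8532189358165, 'position': array([ 1.67332285, -0.24011846,  0.83803405]), 'rotation': array([-1.67192402, -1.54658474,  0.87208746])}
top {'fov_y': 50.00709571597637, 'cx': 312.9947653758863, 'cy': 202.2610569940165, 'position': array([ 0.49144402, -0.18917693,  1.80427367]), 'rotation': array([-2.21569467,  2.19594873, -0.05130097])}
{'fov_y': 65.01992134746156, 'cx': 317.6765788116004, 'cy': 196.39318297458536, 'position': array([ 0.26323974, -0.62608032,  0.37407008]), 'rotation': array([ 2.28247064, -1.7298595 , -0.28851307])}
```

View pics/top0.png

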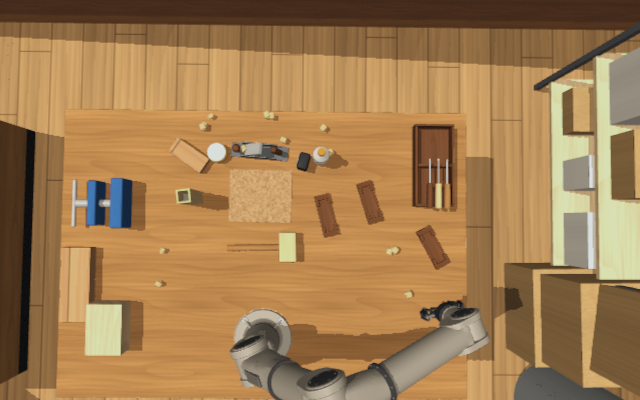

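View pics/scene0.png

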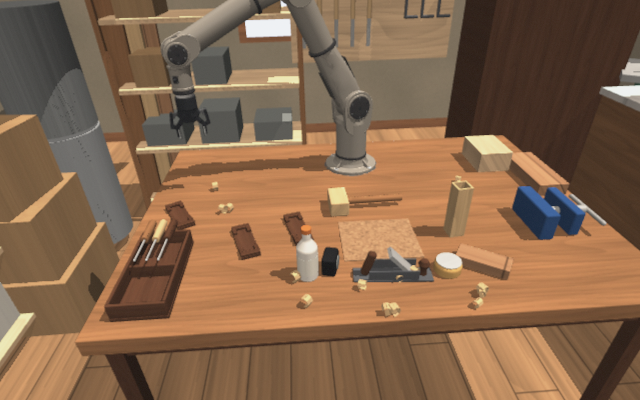

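The top view shows the box at (185,197) left of the mat at (260,195). Three things look like the cradle: (327,215), (370,202) and (432,247). The robot base is at about (262,335), so (327,215) is nearest, at about 136 px against 171 and 191. I'll measure these and confirm the choice in one crop.

```bash
cat > h.py <<'E'
from bench import r
import cv2,numpy as np
from scipy.spatial.transform import Rotation as R
def world(info,px,z):
    f=200/np.tan(np.radians(info["fov_y"]/2)); px=np.atleast_2d(px).astype(float)
    d=np.c_[(px[:,0]-info["cx"])/f,(px[:,1]-info["cy"])/f,np.ones(len(px))]@R.from_rotvec(info["rotation"]).as_matrix().T
    p=np.asarray(info["position"]); return p+d*((z-p[2])/d[:,2])[:,None]
def rect(pts):
    (c,(w,h),a)=cv2.minAreaRect((pts[:,:2]*1000).astype(np.float32)); return np.round(c,1),round(w,1),round(h,1),round(a,1)
E
python3 - <<'E'
from h import *
im=cv2.imread("pics/top0.png");I=r.camera_info("top")
hsv=cv2.cvtColor(im,cv2.COLOR_BGR2HSV)
for p in[(327,215),(370,202),(345,215),(260,195),(177,197),(185,191),(150,190)]:print(p,hsv[p[1],p[0]])
m=((hsv[:,:,2]<110)).astype(np.uint8);m[:, :300]=0;m[:,400:]=0;m[:175]=0;m[245:]=0
for c in cv2.findContours(m,0,2)[0]:
    if cv2.contourArea(c)>200: print("cradle?",c.reshape(-1,2).mean(0),rect(world(I,c.reshape(-1,2),.015)))
print("base dist",[np.hypot(*world(I,p,.015)[0,:2]).round(3) for p in[(327,215),(370,202),(432,247)]])
c1=cv2.resize(im[165:275,290:460],None,fx=4,fy=4,interpolation=2)[:, :400]
c2=cv2.resize(im[165:265,150:250],None,fx=4,fy=4,interpolation=2)
v=np.zeros((440,800,3),np.uint8);v[:440,:400]=c1;v[:400,400:]=c2
cv2.imwrite("pics/crop0.png",v)
E
```

```text
(327, 215) [ 12 154 129]
(370, 202) [ 12 153 128]
(345, 215) [ 16 150 194]
(260, 195) [ 17 118 212]
(177, 197) [ 29  82 197]
(185, 191) [ 17 125 102]
(150, 190) [ 16 152 195]
base dist [np.float64(0.571), np.float64(0.716), np.float64(0.796)]
```

View pics/crop0.png

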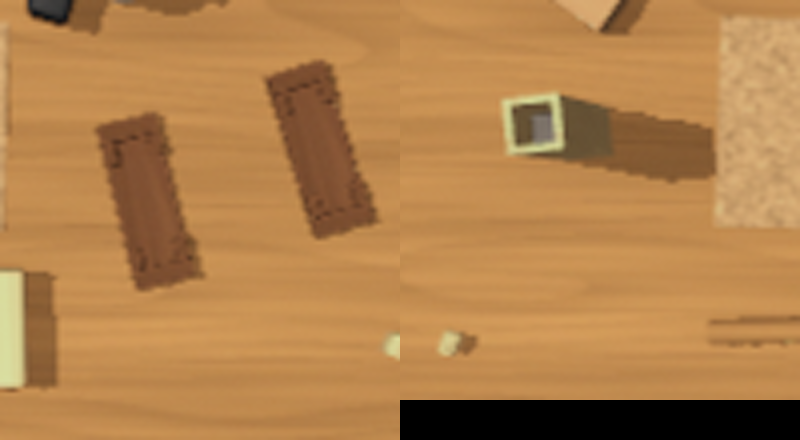

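The crop's left half shows the near cradle with corners about (314,196), (329,193), (341,234) and (325,237) in full-image pixels. It has the framed bed and is nearest the base at 0.57 m, so it is the one meant. The right half shows the box rim with the grey stone inside, turned by a few degrees.

```bash
python3 - <<'E'
from h import *
I=r.camera_info("top")
cr=np.array([(97,125),(158,112),(203,275),(140,290)])/4+[290,165]
bx=(np.array([(503,100),(560,93),(566,150),(508,156)])-[400,0])/4+[150,165]
print("cradle",rect(world(I,cr,.015)));print("box",rect(world(I,bx,.19)),world(I,bx,.19)[:,:2].round(3))
mt=np.array([(229,169),(292,171),(292,223),(229,223)]);print("mat",world(I,mt,.003)[:,:2].round(3))
for n,p,z in[("vice",(132,180),.08),("vice",(132,228),.08),("offcut",(171,157),.035),("offcut",(205,173),.035),("wax",(217,152),.04),("plane",(231,153),.06),("mallet head",(279,262),.06),("malletend",(228,247),.03)]:print(n,world(I,p,z)[0,:2].round(3))
o=r.get_obs();print(R.from_rotvec(o["orientation"]).as_matrix().round(3))
# offsets in tool axes to above the box
A=R.from_rotvec(o["orientation"]).as_matrix()
E
```

```text
cradle (array([ 508., -264.]), 179.1, 67.5, 15.1)
box (array([572.1, 285.3]), 54.0, 54.6, 7.1) [[0.595 0.315]
 [0.602 0.262]
 [0.549 0.255]
 [0.543 0.309]]
mat [[ 0.698  0.152]
 [ 0.692 -0.114]
 [ 0.473 -0.116]
 [ 0.471  0.148]]
vice [0.641 0.525]
vice [0.448 0.521]
offcut [0.742 0.386]
offcut [0.677 0.244]
wax [0.764 0.195]
plane [0.757 0.134]
mallet head [ 0.316 -0.067]
malletend [0.372 0.145]
[[ 0.963  0.27  -0.001]
 [ 0.27  -0.963  0.002]
 [-0.    -0.002 -1.   ]]
```

```bash
cat >> h.py <<'E'
def steps(start,wps):
    """start=(x,y,z,yaw_deg of tool x), wps same; prints tool-frame dx dy dz spin of each waypoint from the one before"""
    s=np.array(start,float)
    for w in wps:
        w=np.array(w,float);d=w-s;a=np.radians(s[3])
        print(w,"->",np.round([np.cos(a)*d[0]+np.sin(a)*d[1],np.sin(a)*d[0]-np.cos(a)*d[1],-d[2],-np.radians(d[3])],3),"rows",np.ceil(max(np.hypot(np.hypot(d[0],d[1]),d[2])/.0417,abs(d[3])/7.16)))
        s=w
def pose():
    o=r.get_obs();A=R.from_rotvec(o["orientation"]).as_matrix()
    return [*o["tcp_pos"],np.degrees(np.arctan2(A[1,0],A[0,0]))]
E
python3 - <<'E'
from h import *
p=pose();print(np.round(p,3))
steps(p,[(.43,-.48,.29,60),(.55,-.22,.32,97.5),(.572,.06,.32,97.5),(.572,.285,.32,97.5)])
E
```

```text
[ 0.182 -0.649  0.195 15.687]
[ 0.43 -0.48  0.29 60.  ] -> [ 0.284 -0.096 -0.095 -0.773] rows 8.0
[ 0.55 -0.22  0.32 97.5 ] -> [ 0.285 -0.026 -0.03  -0.654] rows 7.0
[5.72e-01 6.00e-02 3.20e-01 9.75e+01] -> [ 0.275  0.058 -0.    -0.   ] rows 7.0
[ 0.572  0.285  0.32  97.5  ] -> [ 0.223  0.029 -0.    -0.   ] rows 6.0
```

Call:
{"op": "play_rows", "data": {"targets": "-1 0.284 -0.096 -0.095 -0.773;-1 0.284 -0.096 -0.095 -0.773;-1 0.284 -0.096 -0.095 -0.773;-1 0.284 -0.096 -0.095 -0.773;-1 0.284 -0.096 -0.095 -0.773;-1 0.284 -0.096 -0.095 -0.773;-1 0.284 -0.096 -0.095 -0.773;-1 0.284 -0.096 -0.095 -0.773", "squeeze": 30}}

```text
clock: 0.77
tcp_pos: [0.435, -0.4765, 0.2921]
orientation: [2.715, 1.58, 0.005]
contact_force: [0.9, 0.1, 0.7]
grip_width: 0.0855
gripper_force: 0.0
```

Call:
{"op": "play_rows", "data": {"targets": "-1 0.285 -0.026 -0.03 -0.654;-1 0.285 -0.026 -0.03 -0.654;-1 0.285 -0.026 -0.03 -0.654;-1 0.285 -0.026 -0.03 -0.654;-1 0.285 -0.026 -0.03 -0.654;-1 0.285 -0.026 -0.03 -0.654;-1 0.285 -0.026 -0.03 -0.654;-1 0.285 -0.026 -0.03 -0.654"}}

```text
clock: 1.43
tcp_pos: [0.5538, -0.2106, 0.3218]
orientation: [-2.057, -2.374, -0.008]
contact_force: [0.3, 0.9, -0.1]
grip_width: 0.0854
gripper_force: 0.0
```

```bash
python3 - <<'E'
from h import *
print(np.round(pose(),3),r.get_obs()["joints"].round(2))
E
```

```text
[ 0.554 -0.211  0.322 98.193] [ 0.63  0.29 -0.47  1.57  0.13  1.32  0.29]
```

```bash
python3 - <<'E'
from h import *
import pickle
I=r.camera_info("wrist");im=r.grab_frame("wrist")
cv2.imwrite("pics/w0.png",im[:,:,::-1]);pickle.dump(I,open("w0.pkl","wb"))
print(np.round(pose(),3))
f=200/np.tan(np.radians(I["fov_y"]/2));A=R.from_rotvec(I["rotation"]).as_matrix()
v=A.T@(np.array([.508,-.264,.02])-I["position"]);print(v[:2]/v[2]*f+[I["cx"],I["cy"]],I["position"],A[:,2])
steps(pose(),[(.572,.06,.32,97.5),(.572,.285,.32,97.5)])
E
```

```text
[ 0.552 -0.215  0.321 97.961]
[283.22669229 176.15704412] [ 0.54136384 -0.12754597  0.50131982] [ 0.05017953 -0.31912361 -0.94638372]
[5.72e-01 6.00e-02 3.20e-01 9.75e+01] -> [0.27  0.058 0.001 0.008] rows 7.0
[ 0.572  0.285  0.32  97.5  ] -> [ 0.223  0.029 -0.    -0.   ] rows 6.0
```

View pics/w0.png

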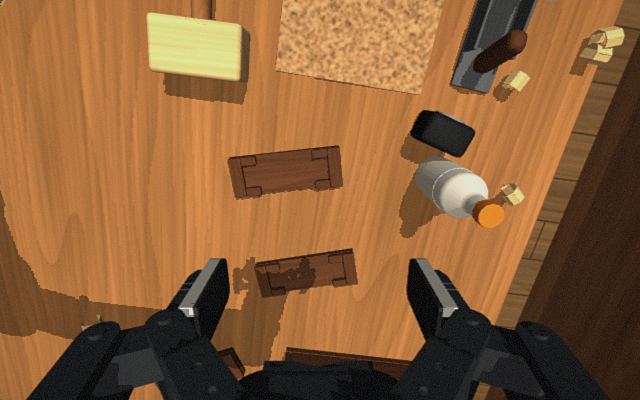

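The wrist view shows the cradle complete at about (286,172), with its top corners near (229,158), (340,147) and (342,186). The look-alike is at (306,272). Next I go to the box.

Call:
{"op": "play_rows", "data": {"targets": "-1 0.27 0.058 0 0.008;-1 0.27 0.058 0 0.008;-1 0.27 0.058 0 0.008;-1 0.27 0.058 0 0.008;-1 0.27 0.058 0 0.008;-1 0.27 0.058 0 0.008;-1 0.27 0.058 0 0.008"}}

```text
clock: 2.07
tcp_pos: [0.572, 0.058, 0.3205]
orientation: [-2.078, -2.355, -0.001]
contact_force: [0.1, -0.3, 0.7]
grip_width: 0.0854
gripper_force: 0.0
```

Call:
{"op": "play_rows", "data": {"targets": "-1 0.14 0.02 0 0;-1 0.14 0.02 0 0;-1 0.14 0.02 0 0;-1 0.14 0.02 0 0;-1 0.14 0.02 0 0"}}

```text
clock: 2.48
tcp_pos: [0.574, 0.2006, 0.3201]
orientation: [-2.072, -2.358, -0.001]
contact_force: [-0.2, -0.8, 0.2]
grip_width: 0.085
gripper_force: 0.0
```

```bash
python3 - <<'E'
from h import *
import pickle
im=cv2.imread("pics/w0.png");I=pickle.load(open("w0.pkl","rb"))
hsv=cv2.cvtColor(im,cv2.COLOR_BGR2HSV)
print(hsv[172,286],hsv[165,250],hsv[172,210])
m=(hsv[:,:,2]<150).astype(np.uint8)*255;m=cv2.morphologyEx(m,cv2.MORPH_OPEN,np.ones((3,3)))
for c in cv2.findContours(m[120:225,205:370],0,2)[0]:
    if cv2.contourArea(c)>800:
        q=c.reshape(-1,2)+[205,120];b=cv2.boxPoints(cv2.minAreaRect(q.astype(np.float32)));print(b.round(),rect(world(I,q,.015)),world(I,b,.02)[:,:2].round(3))
J=r.camera_info("wrist");w=r.grab_frame("wrist");cv2.imwrite("pics/w1.png",w[:,:,::-1]);pickle.dump(J,open("w1.pkl","wb"))
print(np.round(pose(),3))
E
```

```text
[ 11 161 114] [ 13 169  65] [ 14 166 203]
[[226. 157.]
 [339. 144.]
 [344. 188.]
 [231. 200.]] (array([ 510.6, -259.4]), 178.4, 71.9, 14.3) [[ 0.417 -0.245]
 [ 0.587 -0.202]
 [ 0.606 -0.27 ]
 [ 0.429 -0.316]]
[ 0.575  0.197  0.32  97.173]
```

View pics/w1.png

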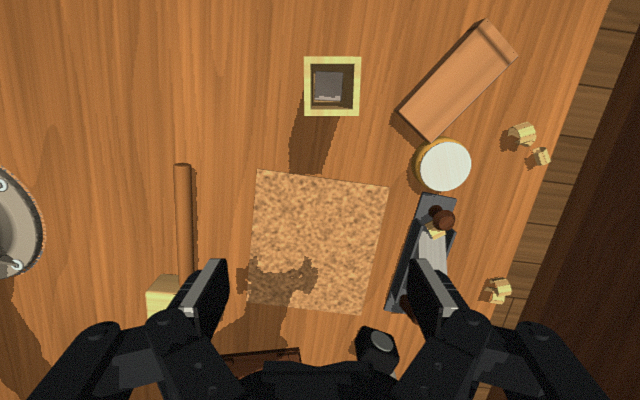

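The wrist view shows the box rim with corners (304,57), (361,56), (359,115), (304,116) and the stone down inside. The mat is at (258,169)–(361,315).

```bash
python3 - <<'E'
from h import *
import pickle
I=pickle.load(open("w1.pkl","rb"))
q=world(I,[(304,57),(361,56),(359.5,115.5),(304,116)],.19);print(rect(q),q[:,:2].round(3))
q=world(I,[(258,169),(388,186),(361,315),(247,302)],.003);print("mat",rect(q),q[:,:2].round(3))
q=world(I,[(398,110),(427,141),(486,19),(518,56)],.035);print("offcut",q[:,:2].round(3))
E
```

```text
(array([576.5, 287.5]), 53.2, 52.3, 7.9) [[0.548 0.31 ]
 [0.599 0.317]
 [0.606 0.265]
 [0.554 0.258]]
mat (array([590.3,  18.4]), 261.2, 219.0, 89.6) [[ 0.483  0.149]
 [ 0.698  0.148]
 [ 0.699 -0.113]
 [ 0.48  -0.111]]
offcut [[0.681 0.27 ]
 [0.733 0.233]
 [0.771 0.398]
 [0.828 0.361]]
```

```bash
python3 - <<'E'
from h import *
p=pose();print(np.round(p,3))
steps(p,[(.5765,.2875,.32,97.9),(.5765,.2875,.132,97.9)])
E
```

```text
[ 0.575  0.197  0.32  97.173]
[ 0.5765  0.2875  0.32   97.9   ] -> [ 0.089  0.013 -0.    -0.013] rows 3.0
[ 0.5765  0.2875  0.132  97.9   ] -> [ 0.     0.     0.188 -0.   ] rows 5.0
```

Call:
{"op": "play_rows", "data": {"targets": "-1 0.089 0.013 0 -0.013;-1 0.089 0.013 0 -0.013;-1 0.089 0.013 0 -0.013;-1 0.089 0.013 0 -0.013;-1 0.089 0.013 0 -0.013"}}

```text
clock: 2.95
tcp_pos: [0.5782, 0.2837, 0.32]
orientation: [2.068, 2.364, -0.002]
contact_force: [0.8, -0.5, 0.9]
grip_width: 0.0858
gripper_force: 0.0
```

Call:
{"op": "play_rows", "data": {"targets": "-1 0 0 0.04 0;-1 0 0 0.08 0;-1 0 0 0.12 0;-1 0 0 0.155 0;-1 0 0 0.178 0;-1 0 0 0.188 0;-1 0 0 0.188 0;-1 0 0 0.188 0"}}

```text
clock: 3.62
tcp_pos: [0.5787, 0.2843, 0.1336]
orientation: [2.069, 2.363, 0.001]
contact_force: [0.6, 0.2, 0.7]
grip_width: 0.0852
gripper_force: 0.0
```

Call:
{"op": "play_rows", "data": {"targets": "0.3 0 0 0 0;0.3 0 0 0 0;0.3 0 0 0 0;0.3 0 0 0 0;0.3 0 0 0 0;0.3 0 0 0 0;0.3 0 0 0 0;0.3 0 0 0 0", "squeeze": 60}}

```text
clock: 4.28
tcp_pos: [0.5784, 0.2864, 0.1349]
orientation: [2.066, 2.365, 0.004]
contact_force: [-0.6, 0.1, 8.0]
grip_width: 0.0507
gripper_force: 65.0
```

Call:
{"op": "play_rows", "data": {"targets": "0.3 0 0 -0.008 0;0.3 0 0 -0.016 0;0.3 0.02 0 -0.016 0;0.3 0.04 0 -0.016 0;0.3 0.06 0 -0.016 0;0.3 0.08 0 -0.016 0;0.3 0.095 0 -0.016 0;0.3 0.095 0 -0.016 0"}}

```text
clock: 4.95
tcp_pos: [0.5623, 0.3848, 0.1491]
orientation: [-2.058, -2.369, -0.003]
contact_force: [-0.0, 2.2, -4.4]
grip_width: 0.0507
gripper_force: 64.2
```

Call:
{"op": "play_rows", "data": {"targets": "0.3 0 0 0 0;0.3 0 0 0.004 0;0.3 0 0 0.008 0;0.3 0 0 0.011 0;0.3 0 0 0.013 0;0.3 0 0 0.013 0"}}

```text
clock: 5.45
tcp_pos: [0.5649, 0.3791, 0.1354]
orientation: [2.067, 2.365, -0.001]
contact_force: [-0.0, 0.2, -5.5]
grip_width: 0.0505
gripper_force: 64.1
```

```bash
python3 - <<'E'
from h import *
im=r.grab_frame("scene");cv2.imwrite("pics/s1.png",cv2.resize(im[100:300,330:630,::-1],None,fx=2,fy=2))
print(np.round(pose(),3))
h=152/1000
for t in range(0,91,10):
    a=np.radians(t);print(t,"tool dx",round(-(-26*np.cos(a)+152*np.sin(a)+26)/1000,3),"dz",round(-(26*np.sin(a)+152*np.cos(a)-152)/1000,3))
E
```

```text
[ 0.565  0.379  0.136 97.706]
0 tool dx -0.0 dz -0.0
10 tool dx -0.027 dz -0.002
20 tool dx -0.054 dz 0.0
30 tool dx -0.079 dz 0.007
40 tool dx -0.104 dz 0.019
50 tool dx -0.126 dz 0.034
60 tool dx -0.145 dz 0.053
70 tool dx -0.16 dz 0.076
80 tool dx -0.171 dz 0.1
90 tool dx -0.178 dz 0.126
```

View pics/s1.png

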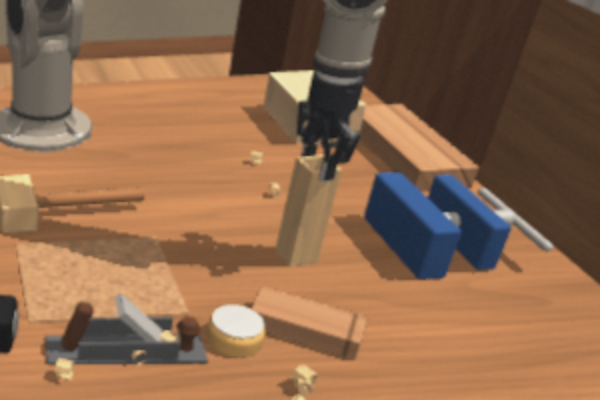

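The scene crop shows the box in the gripper at about (310,210), bottom swung a few degrees toward the mat, still just clear of the bench. I'll ease the grip and set it down.

Call:
{"op": "play_rows", "data": {"targets": "0.3 0 0 0.001 0;0.3 0 0 0.002 0;0.3 0 0 0.003 0;0.3 0 0 0.004 0;0.3 0 0 0.004 0;0.3 0 0 0.004 0", "squeeze": 20}}

```text
clock: 6.0
tcp_pos: [0.5649, 0.3808, 0.135]
orientation: [2.066, 2.366, 0.003]
contact_force: [-4.1, -3.7, 13.0]
grip_width: 0.0507
gripper_force: 66.5
```

```bash
python3 - <<'E'
from h import *
im=r.grab_frame("scene");cv2.imwrite("pics/s2.png",im[:,:,::-1])
h=cv2.cvtColor(im,cv2.COLOR_RGB2HSV)[170:260,440:520]
m=((h[:,:,0]>=17)&(h[:,:,0]<=32)&(h[:,:,1]>60)&(h[:,:,1]<140)).astype(np.uint8)
c=max(cv2.findContours(m,0,2)[0],key=cv2.contourArea);print(cv2.contourArea(c),cv2.fitLine(c,2,0,.01,.01).ravel(),cv2.minAreaRect(c))
im=cv2.imread("pics/scene0.png")[:,:,::-1].copy()
h=cv2.cvtColor(im,cv2.COLOR_RGB2HSV)[170:260,420:500]
m=((h[:,:,0]>=17)&(h[:,:,0]<=32)&(h[:,:,1]>60)&(h[:,:,1]<140)).astype(np.uint8)
c=max(cv2.findContours(m,0,2)[0],key=cv2.contourArea);print(cv2.contourArea(c),cv2.fitLine(c,2,0,.01,.01).ravel(),cv2.minAreaRect(c))
E
```

```text
146.0 [ 0.17600273 -0.98438966 41.350426   27.923077  ] ((42.57832336425781, 27.97102928161621), (15.842844009399414, 29.415807723999023), 13.392498016357422)
156.5 [ 0.39657313 -0.91800314 37.582417   20.516483  ] ((37.0, 19.0), (19.798988342285156, 25.45584487915039), 45.0)
```

Call:
{"op": "play_rows", "data": {"targets": "0.1 0 0 0 0;0.1 0 0 0 0", "squeeze": 20}}

```text
clock: 6.22
tcp_pos: [0.5649, 0.3808, 0.135]
orientation: [2.066, 2.366, 0.003]
contact_force: [-3.6, -4.1, 12.6]
grip_width: 0.0509
gripper_force: 66.5
```

Call:
{"op": "play_rows", "data": {"targets": "-0.18 0 0 0 0;-0.18 0 0 0 0", "squeeze": 20}}

```text
clock: 6.38
tcp_pos: [0.5649, 0.3808, 0.135]
orientation: [2.066, 2.366, 0.003]
contact_force: [-4.7, -4.2, 13.6]
grip_width: 0.0505
gripper_force: 66.3
```

Call:
{"op": "play_rows", "data": {"targets": "-0.25 0 0 0 0;-0.3 0 0 0 0;-0.35 0 0 0 0;-0.4 0 0 0 0;-0.4 0 0 0 0", "squeeze": 20}}

```text
clock: 6.8
tcp_pos: [0.565, 0.3798, 0.1316]
orientation: [2.067, 2.366, 0.0]
contact_force: [0.2, 0.3, 0.1]
grip_width: 0.0601
gripper_force: 0.0
```

```bash
python3 - <<'E'
from h import *
im=r.grab_frame("scene");cv2.imwrite("pics/s3.png",cv2.resize(im[130:250,430:550,::-1],None,fx=4,fy=4))
print(np.round(pose(),3),r.get_obs()["contact_force"])
E
```

```text
[ 0.565  0.38   0.132 97.723] [ 0.46948926 -0.26061009  0.24900419]
```

View pics/s3.png

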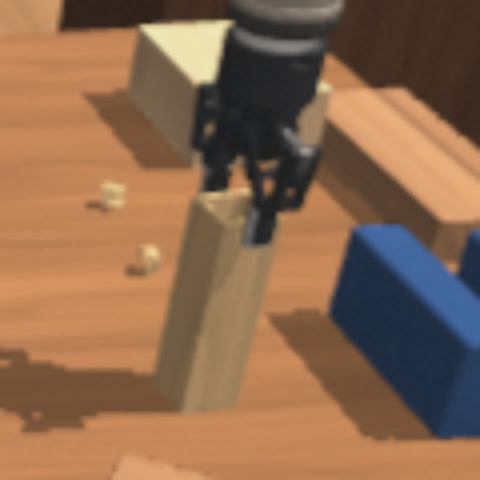

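```bash
cat >> h.py <<'E'
def proj(I,P):
    f=200/np.tan(np.radians(I["fov_y"]/2));v=(np.atleast_2d(P)-I["position"])@R.from_rotvec(I["rotation"]).as_matrix()
    return v[:,:2]/v[:,2:]*f+[I["cx"],I["cy"]]
E
python3 - <<'E'
from h import *
I=r.camera_info("scene")
def show(c,yaw):
    a=np.radians(yaw);u=np.array([np.cos(a),np.sin(a)]);n=np.array([-u[1],u[0]])
    for s,t in((1,-1),(1,1),(-1,-1),(-1,1)):
        q=np.array(c)+26e-3*(s*u+t*n);print(s,t,(proj(I,[[*q,0],[*q,.19]])-[430,130]).__mul__(4).round().tolist())
show((.564,.383),7.9)
print(world(I,np.array([(158,380),(183,411),(237,405)])/4+[430,130],0).round(3))
E
```

```text
1 -1 [[184.0, 413.0], [228.0, 224.0]]
1 1 [[238.0, 405.0], [287.0, 216.0]]
-1 -1 [[153.0, 380.0], [194.0, 194.0]]
-1 1 [[206.0, 372.0], [251.0, 186.0]]
[[0.543 0.358 0.   ]
 [0.59  0.362 0.   ]
 [0.586 0.412 0.   ]]
```

The scene crop shows the box upright and matching its projection within 1 px (base corner at (184,411)), so it stands flat at (0.564, 0.383). I'll regrip it lightly.

Call:
{"op": "play_rows", "data": {"targets": "-0.1 0 0 0 0;-0.1 0 0 0 0;-0.1 0 0 0 0;-0.1 0 0 0 0;-0.1 0 0 0 0", "squeeze": 20}}

```text
clock: 7.27
tcp_pos: [0.5646, 0.3798, 0.1317]
orientation: [-2.066, -2.366, 0.0]
contact_force: [0.2, -1.2, 1.1]
grip_width: 0.0517
gripper_force: 22.3
```

Call:
{"op": "play_rows", "data": {"targets": "-0.1 -0.009 0 -0.001 0;-0.1 -0.018 0 -0.001 0;-0.1 -0.027 0 -0.002 0;-0.1 -0.036 0 -0.001 0;-0.1 -0.045 0 -0.001 0;-0.1 -0.054 0 0 0;-0.1 -0.054 0 0 0"}}

```text
clock: 7.85
tcp_pos: [0.5728, 0.3245, 0.1327]
orientation: [2.069, 2.363, 0.001]
contact_force: [-1.7, 1.3, 0.9]
grip_width: 0.0517
gripper_force: 23.5
```

```bash
python3 - <<'E'
from h import *
im=r.grab_frame("scene");cv2.imwrite("pics/s4.png",cv2.resize(im[130:250,430:550,::-1],None,fx=4,fy=4))
print(np.round(pose(),3),r.get_obs()["contact_force"])
E
```

```text
[ 0.573  0.325  0.133 97.651] [-0.91962256  0.52174049  1.76673683]
```

View pics/s4.png

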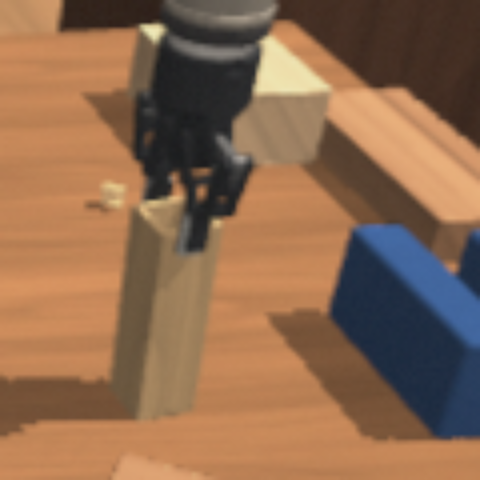

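The crop shows the box has slid mostly upright toward the mat, its foot corner now at (141,418), with only a few degrees of tilt. I'll lift it, take it back, then drag while pressing so the foot edge grips and it tips.

Call:
{"op": "play_rows", "data": {"targets": "-0.1 0 0 -0.006 0;-0.1 0 0 -0.012 0;-0.1 0.006 0 -0.012 0;-0.1 0.016 0 -0.012 0;-0.1 0.028 0 -0.012 0;-0.1 0.040 0 -0.012 0;-0.1 0.050 0 -0.012 0;-0.1 0.058 0 -0.012 0"}}

```text
clock: 8.57
tcp_pos: [0.563, 0.3864, 0.1435]
orientation: [-2.063, -2.368, -0.0]
contact_force: [-0.5, -0.3, -5.8]
grip_width: 0.0515
gripper_force: 22.8
```

Call:
{"op": "play_rows", "data": {"targets": "-0.1 0.002 0 0.003 0;-0.1 0.002 0 0.007 0;-0.1 0.002 0 0.010 0;-0.1 0.002 0 0.012 0;-0.1 0 0 0.013 0;-0.1 -0.002 0 0.014 0"}}

```text
clock: 9.07
tcp_pos: [0.5643, 0.3837, 0.1325]
orientation: [-2.066, -2.365, -0.005]
contact_force: [-5.6, 2.1, 14.0]
grip_width: 0.0512
gripper_force: 25.3
```

Call:
{"op": "play_rows", "data": {"targets": "-0.1 -0.006 0 0.001 0;-0.1 -0.013 0 0.001 0;-0.1 -0.020 0 0.001 0;-0.1 -0.027 0 0.001 0;-0.1 -0.034 0 0.001 0;-0.1 -0.034 0 0.001 0"}}

```text
clock: 9.57
tcp_pos: [0.57, 0.3465, 0.1299]
orientation: [2.069, 2.363, 0.001]
contact_force: [-3.2, -0.5, 6.9]
grip_width: 0.0512
gripper_force: 26.0
```

```bash
cat > look.py <<'E'
from h import *
# outline of the box (pale wood) in the scene picture: fit the long edges to read its tilt
import sys
im=r.grab_frame("scene");I=r.camera_info("scene")
hsv=cv2.cvtColor(im,cv2.COLOR_RGB2HSV);x0,x1,y0,y1=map(int,sys.argv[2:6])
m=np.zeros((400,640),np.uint8);h=hsv[y0:y1,x0:x1]
m[y0:y1,x0:x1]=(h[:,:,0]>=18)&(h[:,:,0]<=34)&(h[:,:,1]>50)&(h[:,:,1]<150)&(h[:,:,2]>70)
c=max(cv2.findContours(m,0,2)[0],key=cv2.contourArea)
print("area",cv2.contourArea(c),"quad",cv2.boxPoints(cv2.minAreaRect(c)).round().tolist())
cv2.imwrite(f"pics/{sys.argv[1]}.png",cv2.resize(im[y0:y1,x0:x1,::-1],None,fx=4,fy=4))
print(np.round(pose(),3),r.get_obs()["contact_force"])
E
python3 look.py s5 430 550 130 250
```

```text
area 71.5 quad [[465.0, 137.0], [471.0, 130.0], [481.0, 140.0], [475.0, 147.0]]
[ 0.57   0.347  0.13  97.62 ] [-2.85908262 -0.86561376  7.24227533]
```

View pics/s5.png

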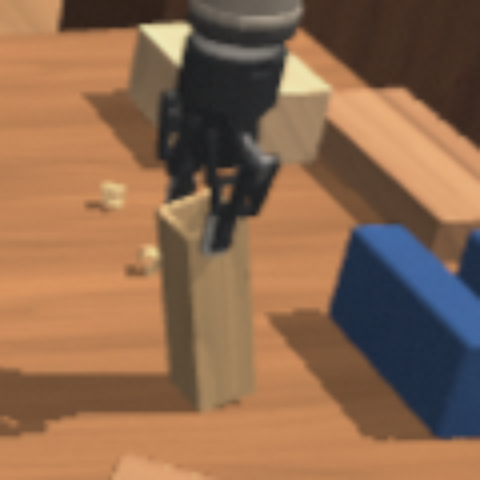

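The crop shows the box now leaning about 15° toward the mat with its foot edge planted at about (203,410). The press-and-drag works, so I continue the arc.

Call:
{"op": "play_rows", "data": {"targets": "-0.1 -0.013 0 0.003 0;-0.1 -0.026 0 0.006 0;-0.1 -0.039 0 0.010 0;-0.1 -0.052 0 0.016 0;-0.1 -0.064 0 0.022 0;-0.1 -0.075 0 0.029 0;-0.1 -0.085 0 0.037 0;-0.1 -0.085 0 0.037 0"}}

```text
clock: 10.28
tcp_pos: [0.5814, 0.2582, 0.0898]
orientation: [2.07, 2.36, -0.007]
contact_force: [-0.1, -4.2, 5.4]
grip_width: 0.0516
gripper_force: 29.2
```

```bash
python3 - <<'E'
from h import *
I=r.camera_info("scene")
print("pivot corner before",world(I,np.array([(203,410)])/4+[430,130],0).round(3))
im=r.grab_frame("scene");cv2.imwrite("pics/s6.png",im[:,:,::-1])
# box front (+x) face: pale pixels; compare hue against bench
h=cv2.cvtColor(im,cv2.COLOR_RGB2HSV)
b=cv2.cvtColor(cv2.imread("pics/s5.png"),cv2.COLOR_BGR2HSV);print("face",b[320,225],b[350,183],"bench",b[300,100],b[400,100],b[440,300])
print(np.round(pose(),3),r.get_obs()["contact_force"])
E
```

```text
pivot corner before [[0.59  0.379 0.   ]]
face [ 16 108 158] [ 17 103  89] bench [ 12 141 201] [ 13 135 115] [ 13 141 197]
[5.8100e-01 2.5900e-01 9.1000e-02 9.7518e+01] [-0.59670476 -6.8162312   4.96641276]
```

```bash
cat > boxchk.py <<'E'
from h import *
def check(name,x0,x1,y0,y1,grip,theta,zb,yaw,cam="scene"):
    """mask of the box in the picture against the projected outline for tilt theta (deg from upright), held at zb from the foot"""
    im=r.grab_frame(cam);cv2.imwrite(f"pics/{name}.png",im[:,:,::-1]);I=r.camera_info(cam)
    h=cv2.cvtColor(im,cv2.COLOR_RGB2HSV)[y0:y1,x0:x1]
    m=((h[:,:,0]>=14)&(h[:,:,0]<40)&(h[:,:,1]<124)&(h[:,:,1]>40)).astype(np.uint8)
    m=cv2.morphologyEx(m,cv2.MORPH_OPEN,np.ones((3,3)))
    c=max(cv2.findContours(m,0,2)[0],key=cv2.contourArea).reshape(-1,2)+[x0,y0]
    print("area",cv2.contourArea(c),"poly",cv2.approxPolyDP(cv2.convexHull(c),3,True).reshape(-1,2).tolist())
    a,t=np.radians(yaw),np.radians(theta);u=-np.array([np.cos(a),np.sin(a),0]);z=np.array([0,0,1])
    ax=np.cos(t)*z+np.sin(t)*u;n=np.cross(ax,np.cross(z,u));s=np.cross(z,u)
    P=[np.array(grip)+(k-zb)*ax+i*.026*n+j*.026*s for k in(0,.19) for i in(-1,1) for j in(-1,1)]
    q=proj(I,P);print("pred",cv2.convexHull(q.astype(np.float32)).reshape(-1,2).round().tolist())
E
python3 - <<'E'
from boxchk import *
check("s7",400,540,130,260,(.581,.259,.110),53,.151,97.6)
E
```

```text
area 1491.5 poly [[456, 148], [473, 130], [492, 134], [525, 155], [539, 171], [477, 171]]
pred [[488.0, 223.0], [477.0, 234.0], [442.0, 212.0], [435.0, 203.0], [445.0, 192.0], [480.0, 214.0]]
```

```bash
python3 - <<'E'
from boxchk import *
check("s7",410,520,183,250,(.581,.259,.110),53,.151,97.6)
E
```

```text
area 531.5 poly [[461, 198], [467, 198], [489, 221], [481, 231], [455, 209]]
pred [[488.0, 223.0], [477.0, 234.0], [442.0, 212.0], [435.0, 203.0], [445.0, 192.0], [480.0, 214.0]]
```

Call:
{"op": "play_rows", "data": {"targets": "-0.1 -0.008 0 0.011 0;-0.1 -0.017 0 0.022 0;-0.1 -0.024 0 0.033 0;-0.1 -0.030 0 0.044 0;-0.1 -0.035 0 0.055 0;-0.1 -0.039 0 0.065 0;-0.1 -0.042 0 0.074 0;-0.1 -0.043 0 0.079 0"}}

```text
clock: 11.1
tcp_pos: [0.5874, 0.2167, 0.0113]
orientation: [2.069, 2.36, -0.005]
contact_force: [1.1, -6.4, 3.4]
grip_width: 0.0514
gripper_force: 38.4
```

```bash
python3 - <<'E'
from boxchk import *
p=pose();print(np.round(p,3),r.get_obs()["contact_force"])
check("s8",390,520,183,260,(p[0],p[1],p[2]+.019),88,.151,97.6)
E
```

```text
[5.8700e-01 2.1700e-01 1.1000e-02 9.7525e+01] [ 1.12766864 -6.38309231  3.41269073]
area 758.5 poly [[444, 223], [453, 210], [481, 212], [488, 219], [483, 232], [448, 230]]
pred [[482.0, 221.0], [478.0, 233.0], [427.0, 239.0], [421.0, 231.0], [423.0, 218.0], [474.0, 213.0]]
```

Call:
{"op": "play_rows", "data": {"targets": "-0.1 0.002 0 0.002 0;-0.1 0.002 0 0.003 0;-0.2 0.002 0 0.003 0;-0.4 0.002 0 0.003 0;-0.6 0.002 0 0.003 0;-1 0.002 0 0.003 0;-1 0.002 0 0.003 0;-1 0.002 0 0.003 0"}}

```text
clock: 11.82
tcp_pos: [0.5859, 0.2236, 0.0097]
orientation: [-2.066, -2.367, -0.0]
contact_force: [0.2, 0.3, -0.9]
grip_width: 0.0853
gripper_force: 0.0
```

Call:
{"op": "play_rows", "data": {"targets": "-1 0 0 -0.03 0;-1 0 0 -0.07 0;-1 0 0 -0.11 0;-1 0 0 -0.15 0;-1 -0.03 0 -0.18 0;-1 -0.06 0 -0.20 0;-1 -0.06 0 -0.20 0"}}

```text
clock: 12.4
tcp_pos: [0.5985, 0.1577, 0.2147]
orientation: [2.071, 2.352, 0.006]
contact_force: [0.8, -2.0, -0.2]
grip_width: 0.0853
gripper_force: 0.0
```

```bash
python3 - <<'E'
from boxchk import *
I=r.camera_info("wrist");im=r.grab_frame("wrist");p=pose();print(np.round(p,3))
h=cv2.cvtColor(im,cv2.COLOR_RGB2HSV)
cv2.imwrite("pics/w2.png",im[:,:,::-1])
print("expected px of box top corners",proj(I,[(.59,.17,.052),(.565,.36,.052)]).round())
check("s9",390,520,183,260,(.587,.217,.026),90,.16,97.6)
check("w2b",200,420,0,330,(.587,.217,.026),90,.16,97.6,"wrist")
E
```

```text
[ 0.597  0.16   0.212 97.379]
expected px of box top corners [[310. 156.]
 [307. -54.]]
area 1111.0 poly [[486, 219], [484, 232], [434, 239], [428, 232], [430, 219], [480, 213]]
pred [[484.0, 220.0], [481.0, 233.0], [430.0, 240.0], [424.0, 231.0], [425.0, 219.0], [476.0, 212.0]]
area 6702.5 poly [[344, 0], [341, 130], [293, 131], [290, 0]]
pred [[347.0, -67.0], [342.0, 148.0], [293.0, 148.0], [288.0, -67.0]]
```

```bash
python3 - <<'E'
from h import *
# values from the picture w2b, camera is still as it was
I=r.camera_info("wrist")
q=world(I,[(341,130),(293,131),(344,2),(290,2)],.052);print(q.round(4),np.linalg.norm(q[0]-q[1]))
S=r.camera_info("scene");print("foot top/bottom",world(S,[(486,219)],.052).round(3),world(S,[(484,232)],0).round(3))
E
```

```text
[[0.6131 0.2091 0.052 ]
 [0.5629 0.2013 0.052 ]
 [0.5973 0.3262 0.052 ]
 [0.5472 0.3194 0.052 ]] 0.050845477844413414
foot top/bottom [[0.584 0.39  0.052]] [[ 0.589  0.392 -0.   ]]
```

```bash
python3 - <<'E'
from h import *
p=pose();print(np.round(p,3))
steps(p,[(.572,.319,.212,98),(.572,.319,.009,98),(.572,.319,.03,98),(.591,.076,.03,98),(.591,.076,.013,98),(.591,.076,.05,98),(.5847,.1206,.05,98),(.5847,.1206,.013,98)])
E
```

```text
[ 0.594  0.164  0.21  97.69 ]
[ 0.572  0.319  0.212 98.   ] -> [ 0.157 -0.001 -0.002 -0.005] rows 4.0
[5.72e-01 3.19e-01 9.00e-03 9.80e+01] -> [ 0.     0.     0.203 -0.   ] rows 5.0
[5.72e-01 3.19e-01 3.00e-02 9.80e+01] -> [ 0.     0.    -0.021 -0.   ] rows 1.0
[5.91e-01 7.60e-02 3.00e-02 9.80e+01] -> [-0.243 -0.015 -0.    -0.   ] rows 6.0
[5.91e-01 7.60e-02 1.30e-02 9.80e+01] -> [ 0.     0.     0.017 -0.   ] rows 1.0
[5.91e-01 7.60e-02 5.00e-02 9.80e+01] -> [ 0.     0.    -0.037 -0.   ] rows 1.0
[5.847e-01 1.206e-01 5.000e-02 9.800e+01] -> [ 0.045 -0.    -0.    -0.   ] rows 2.0
[5.847e-01 1.206e-01 1.300e-02 9.800e+01] -> [ 0.     0.     0.037 -0.   ] rows 1.0
```

Call:
{"op": "play_rows", "data": {"targets": "-1 0.04 0 0 -0.005;-1 0.08 0 0 -0.005;-1 0.12 0 0 -0.005;-1 0.157 -0.001 0 -0.005;-1 0.157 -0.001 0.03 -0.005;-1 0.157 -0.001 0.07 -0.005;-1 0.157 -0.001 0.11 -0.005;-1 0.157 -0.001 0.13 -0.005"}}

```text
clock: 13.22
tcp_pos: [0.5676, 0.319, 0.0734]
orientation: [-2.054, -2.372, 0.012]
contact_force: [-0.8, -0.4, -1.0]
grip_width: 0.0857
gripper_force: 0.0
```

```bash
python3 -c "
from h import *
r.grab_frame('top');p=pose();print(np.round(p,4));steps(p,[(.572,.319,.009,98)])"
```

```text
[5.66200e-01 3.17600e-01 7.07000e-02 9.82112e+01]
[5.72e-01 3.19e-01 9.00e-03 9.80e+01] -> [0.001 0.006 0.062 0.004] rows 2.0
```

Call:
{"op": "play_rows", "data": {"targets": "-1 0.001 0.005 0.03 0;-1 0.001 0.005 0.052 0;-1 0.001 0.005 0.061 0;-1 0.001 0.005 0.061 0;-0.1 0.001 0.005 0.061 0;0 0.001 0.005 0.061 0;0 0.001 0.005 0.061 0;0 0.001 0.005 0.061 0", "squeeze": 70}}

```text
clock: 13.93
tcp_pos: [0.5775, 0.3215, 0.0203]
orientation: [2.06, 2.371, 0.003]
contact_force: [-0.7, 0.2, 0.5]
grip_width: 0.0429
gripper_force: 0.0
```

Call:
{"op": "play_rows", "data": {"targets": "0 0 0 0 0;0 0 0 -0.01 0;0 0 0 -0.02 0;0 0 0 -0.02 0"}}

```text
clock: 14.27
tcp_pos: [0.5782, 0.3221, 0.0418]
orientation: [2.06, 2.37, 0.006]
contact_force: [0.6, 0.4, 0.4]
grip_width: 0.0427
gripper_force: 0.0
```

```bash
python3 - <<'E'
from boxchk import *
check("s10",380,540,183,270,(.5658,.3634,.026),90,.03,98)
im=cv2.imread("pics/s9.png");im2=cv2.imread("pics/s10.png")
cv2.imwrite("pics/v10.png",cv2.resize(im2[120:260,370:560],None,fx=4,fy=4))
E
```

```text
area 1098.0 poly [[486, 219], [484, 232], [434, 239], [428, 232], [431, 219], [475, 213]]
pred [[488.0, 219.0], [485.0, 232.0], [435.0, 239.0], [428.0, 231.0], [430.0, 219.0], [480.0, 211.0]]
```

View pics/v10.png

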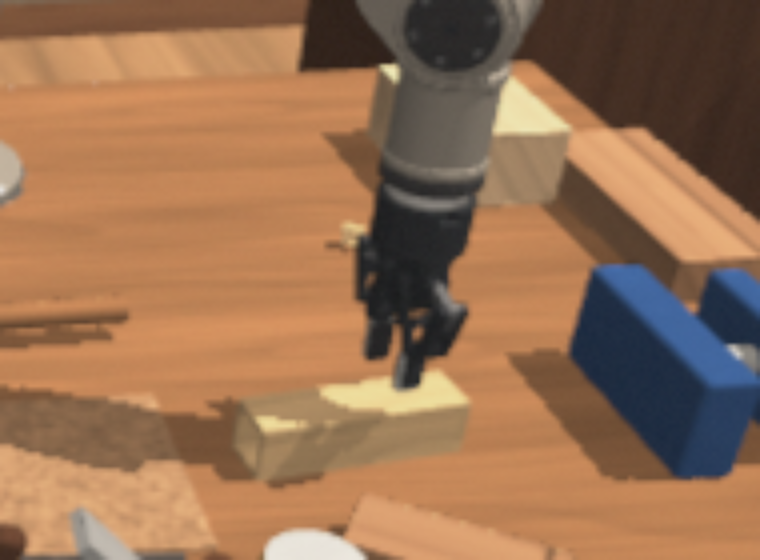

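The last picture shows the box lying flat, with the fingers apparently above its top at crop (405,385). I'll check the tip height by projection.

```bash
python3 - <<'E'
from h import *
S=r.camera_info("scene");p=pose();print(np.round(p,4),r.get_obs()["grip_width"])
im=cv2.imread("pics/s10.png")
y=R.from_rotvec(r.get_obs()["orientation"]).as_matrix()[:,1]
for z in(.03,.042,.055,.07):
    c=np.array([p[0],p[1],z]);print(z,((proj(S,[c-.028*y,c,c+.028*y])-[370,120])*4).round().tolist())
E
```

```text
[5.77900e-01 3.21900e-01 4.08000e-02 9.80133e+01] 0.04309727695610057
0.03 [[363.0, 400.0], [379.0, 417.0], [396.0, 436.0]]
0.042 [[365.0, 388.0], [382.0, 406.0], [398.0, 424.0]]
0.055 [[368.0, 376.0], [384.0, 394.0], [401.0, 412.0]]
0.07 [[371.0, 362.0], [387.0, 379.0], [404.0, 397.0]]
```

```bash
python3 - <<'E'
from boxchk import *
S=r.camera_info("scene")
# was there an offset at the upright grip? near fingertip in s3 at crop (258,243)
for z in(.12,.132,.145,.16):
    c=np.array([.565,.380,z]);y=np.array([.99,.135,0]);print(z,((proj(S,[c,c+.037*y])-[430,130])*4).round().tolist())
# s5: tip crop (213,250), pose .570 .3465 .130
for z in(.12,.13,.145,.16):
    c=np.array([.57,.3465,z]);print(z,((proj(S,[c,c+.033*y])-[430,130])*4).round().tolist())
check("w3",0,640,0,400,(.5658,.3634,.026),90,.03,98,"wrist")
print(np.round(pose(),4),r.get_obs()["joints"].round(3),r.get_obs()["tau"].round(1),r.get_obs()["contact_force"])
E
```

```text
0.12 [[219.0, 278.0], [244.0, 301.0]]
0.132 [[222.0, 266.0], [247.0, 288.0]]
0.145 [[226.0, 252.0], [250.0, 275.0]]
0.16 [[229.0, 237.0], [254.0, 259.0]]
0.12 [[183.0, 283.0], [204.0, 304.0]]
0.13 [[185.0, 273.0], [206.0, 293.0]]
0.145 [[189.0, 258.0], [210.0, 278.0]]
0.16 [[192.0, 242.0], [214.0, 262.0]]
area 15146.5 poly [[359, 116], [353, 249], [326, 288], [301, 304], [274, 304], [261, 116]]
pred [[357.0, 111.0], [346.0, 387.0], [273.0, 387.0], [256.0, 111.0], [270.0, 106.0], [347.0, 106.0]]
[5.77400e-01 3.21300e-01 3.99000e-02 9.80144e+01] [-0.196  0.694 -0.586  1.68   0.465  0.908 -0.826] [ -0.  -63.7  -9.8 -22.6  -0.    0.    0. ] [-0.01380387 -0.4026307  -0.67106189]
```

Call:
{"op": "play_rows", "data": {"targets": "-1 0 -0.006 -0.015 0;-1 0 -0.006 -0.015 0;-1 0 -0.006 -0.015 0;-1 0 -0.006 -0.015 0;-1 0 -0.006 -0.01 0;-1 0 -0.006 0 0;-1 0 -0.006 0.01 0;-1 0 -0.006 0.02 0"}}

```text
clock: 15.03
tcp_pos: [0.5703, 0.3196, 0.0168]
orientation: [-2.06, -2.371, 0.002]
contact_force: [0.2, -0.1, 0.1]
grip_width: 0.0857
gripper_force: 0.0
```

Call:
{"op": "play_rows", "data": {"targets": "-1 0 0 0.005 0;-1 0 0 0.01 0;-1 0 0 0.01 0;-1 0 0 0.01 0"}}

```text
clock: 15.37
tcp_pos: [0.5707, 0.3201, 0.0084]
orientation: [-2.06, -2.371, 0.001]
contact_force: [0.1, -0.2, 0.1]
grip_width: 0.0855
gripper_force: 0.0
```

```bash
python3 - <<'E'
from h import *
r.grab_frame('top');print(np.round(pose(),4),r.get_obs()["contact_force"].round(1))
im=r.grab_frame('scene');cv2.imwrite("pics/s11.png",im[:,:,::-1]);S=r.camera_info("scene")
# dark finger pixels in columns around the near fingertip: lowest dark row per column
g=cv2.cvtColor(im,cv2.COLOR_RGB2HSV)[:,:,2];p=pose();y=np.array([.99,.139,0])
print({c:int(max(np.where(g[170:250,c]<75)[0],default=0)+170) for c in range(455,486,2)})
for z in(0,.01,.02,.03,.04):
    c=np.array([p[0],p[1],z]);print(z,proj(S,[c-.05*y,c+.05*y]).round(1).tolist())
E
```

```text
[5.7090e-01 3.2030e-01 8.9000e-03 9.8025e+01] [-0.3  0.8  1. ]
{455: 195, 457: 210, 459: 209, 461: 208, 463: 199, 465: 201, 467: 204, 469: 208, 471: 223, 473: 224, 475: 223, 477: 216, 479: 216, 481: 216, 483: 208, 485: 175}
0 [[455.3, 222.3], [469.5, 238.6]]
0.01 [[455.7, 220.1], [470.0, 236.3]]
0.02 [[456.2, 217.8], [470.6, 233.9]]
0.03 [[456.6, 215.5], [471.1, 231.5]]
0.04 [[457.1, 213.2], [471.7, 229.1]]
```

Call:
{"op": "play_rows", "data": {"targets": "-0.1 0 0 0 0;-0.1 0 0 0 0;-0.1 0 0 0 0;-0.1 0 0 0 0;-0.1 0 0 0 0;-0.1 0 0 0 0", "squeeze": 60}}

```text
clock: 15.97
tcp_pos: [0.5726, 0.3207, 0.0104]
orientation: [2.06, 2.37, 0.005]
contact_force: [1.7, -0.2, 5.1]
grip_width: 0.049
gripper_force: 60.8
```

Call:
{"op": "play_rows", "data": {"targets": "-0.1 0 0 -0.008 0;-0.1 0 0 -0.016 0;-0.1 0 0 -0.022 0;-0.1 0 0 -0.022 0"}}

```text
clock: 16.3
tcp_pos: [0.5711, 0.3205, 0.0321]
orientation: [2.06, 2.371, 0.002]
contact_force: [0.1, -0.2, -5.5]
grip_width: 0.049
gripper_force: 62.8
```

```bash
python3 - <<'E'
from boxchk import *
p=pose();print(np.round(p,4),r.get_obs()["contact_force"].round(1),r.get_obs()["grip_width"])
check("s12",380,540,183,270,(.5658,.3634,.026+.022),90,.03,98)
E
```

```text
[5.71100e-01 3.20500e-01 3.21000e-02 9.80263e+01] [ 0.1 -0.2 -5.5] 0.04901052698134861
area 1062.0 poly [[487, 213], [483, 227], [434, 234], [428, 226], [431, 214], [459, 209], [483, 209]]
pred [[490.0, 214.0], [487.0, 227.0], [436.0, 234.0], [429.0, 226.0], [431.0, 213.0], [481.0, 206.0]]
```

Call:
{"op": "play_rows", "data": {"targets": "-0.1 -0.015 -0.001 0 0;-0.1 -0.045 -0.003 0 0;-0.1 -0.080 -0.005 0 0;-0.1 -0.118 -0.007 0 0;-0.1 -0.156 -0.009 0 0;-0.1 -0.193 -0.011 0 0;-0.1 -0.223 -0.013 0 0;-0.1 -0.240 -0.014 0 0"}}

```text
clock: 17.02
tcp_pos: [0.5899, 0.0734, 0.0297]
orientation: [2.066, 2.365, -0.007]
contact_force: [0.3, -0.7, -5.3]
grip_width: 0.0487
gripper_force: 63.1
```

Call:
{"op": "play_rows", "data": {"targets": "-0.1 -0.004 0 0 0;-0.1 -0.004 0 0.006 0;-0.1 -0.004 0 0.012 0;-0.1 -0.004 0 0.016 0;-0.1 -0.004 0 0.018 0;-0.1 -0.004 0 0.018 0"}}

```text
clock: 17.52
tcp_pos: [0.5902, 0.0784, 0.0135]
orientation: [-2.057, -2.374, 0.002]
contact_force: [-5.9, -2.2, 8.4]
grip_width: 0.049
gripper_force: 65.1
```

```bash
python3 - <<'E'
from boxchk import *
p=pose();print(np.round(p,4),r.get_obs()["contact_force"].round(1),r.get_obs()["grip_width"])
check("s13",300,480,170,280,(p[0]-.139*.045,p[1]+.99*.045,.029),90,.03,98)
E
```

```text
[5.90200e-01 7.84000e-02 1.35000e-02 9.81806e+01] [-5.9 -2.2  8.4] 0.04895459704049233
area 2473.0 poly [[418, 224], [422, 255], [356, 260], [344, 257], [339, 222], [413, 218]]
pred [[421.0, 226.0], [419.0, 238.0], [366.0, 246.0], [361.0, 237.0], [362.0, 225.0], [415.0, 217.0]]
```

Call:
{"op": "play_rows", "data": {"targets": "-1 0 0 0 0;-1 0 0 0 0;-1 0 0 0 0;-1 0.02 0 0 0;-1 0.045 0 0 0;-1 0.045 0 0.003 0;-1 0.045 0 0.006 0;-1 0.045 0 0.006 0"}}

```text
clock: 18.23
tcp_pos: [0.5844, 0.121, 0.006]
orientation: [-2.06, -2.372, 0.001]
contact_force: [-0.1, -0.5, 0.4]
grip_width: 0.0853
gripper_force: 0.0
```

Call:
{"op": "play_rows", "data": {"targets": "-1 0 0 0.002 0;-1 0 0 0.004 0;-1 0 0 0.006 0;-1 0 0 0.006 0"}}

```text
clock: 18.57
tcp_pos: [0.5846, 0.1203, 0.0002]
orientation: [-2.062, -2.37, 0.001]
contact_force: [-0.5, 0.5, 0.2]
grip_width: 0.0852
gripper_force: 0.0
```

```bash
python3 - <<'E'
from boxchk import *
p=pose();print(np.round(p,4),r.get_obs()["contact_force"].round(1),r.get_obs()["grip_width"])
im=r.grab_frame("scene");cv2.imwrite("pics/s14.png",im[:,:,::-1])
hsv=cv2.cvtColor(im,cv2.COLOR_RGB2HSV)
m=(((hsv[:,:,0]>=17)&(hsv[:,:,1]<112)&(hsv[:,:,2]>90))*1).astype(np.uint8)[190:270,320:450]
m=cv2.morphologyEx(m,cv2.MORPH_OPEN,np.ones((5,5)))
for c in cv2.findContours(m,0,2)[0]:
    if cv2.contourArea(c)>150:print(cv2.contourArea(c),(cv2.approxPolyDP(cv2.convexHull(c),2,True).reshape(-1,2)+[320,190]).tolist())
w=cv2.cvtColor(r.grab_frame("wrist"),cv2.COLOR_RGB2HSV)
I=r.camera_info("wrist")
m=(((w[:,:,0]>=17)&(w[:,:,1]<112)&(w[:,:,2]>90))*1).astype(np.uint8);m=cv2.morphologyEx(m,cv2.MORPH_OPEN,np.ones((5,5)))
c=max(cv2.findContours(m,0,2)[0],key=cv2.contourArea);q=cv2.approxPolyDP(cv2.convexHull(c),3,True).reshape(-1,2);print(q.tolist(),world(I,q,.055)[:,:2].round(3).tolist())
E
```

```text
[5.84600e-01 1.20300e-01 2.00000e-04 9.79696e+01] [-0.5  0.5  0.2] 0.08520003607237185
220.0 [[345, 190], [347, 203], [332, 204], [329, 190]]
[[365, 225], [361, 303], [342, 309], [336, 303], [337, 232]] [[0.601, 0.152], [0.607, 0.111], [0.599, 0.107], [0.595, 0.11], [0.59, 0.147]]
```

Call:
{"op": "play_rows", "data": {"targets": "-0.1 0 0 0 0;-0.1 0 0 0 0;-0.1 0 0 0 0;-0.1 0 0 0 0;-0.1 0 0 0 0;-0.1 0 0 0 0", "squeeze": 20}}

```text
clock: 19.17
tcp_pos: [0.5846, 0.121, 0.0009]
orientation: [2.061, 2.371, -0.0]
contact_force: [-1.6, -0.2, 3.6]
grip_width: 0.0514
gripper_force: 22.7
```

Call:
{"op": "play_rows", "data": {"targets": "-0.1 -0.001 0 -0.006 0;-0.1 -0.003 0 -0.013 0;-0.1 -0.005 0 -0.02 0;-0.1 -0.007 0 -0.027 0;-0.1 -0.01 0 -0.034 0;-0.1 -0.014 0 -0.042 0;-0.1 -0.0185 0 -0.053 0;-0.1 -0.0185 0 -0.053 0"}}

```text
clock: 19.83
tcp_pos: [0.5891, 0.1015, 0.0562]
orientation: [2.061, 2.367, 0.003]
contact_force: [0.8, -0.0, -5.0]
grip_width: 0.0515
gripper_force: 22.1
```

```bash
cat > tilt.py <<'E'
from h import *
# lower/upper outline of the box in the scene picture between two columns, read as saturation steps
im=r.grab_frame("scene");S=r.camera_info("scene")
import sys;n=sys.argv[1];th=float(sys.argv[2]);L=float(sys.argv[3])
cv2.imwrite(f"pics/{n}.png",im[:,:,::-1])
o=r.get_obs();p=pose();print(np.round(p,4),o["contact_force"].round(1),o["grip_width"],o["gripper_force"])
a=np.radians(p[3]);b=np.array([np.cos(a),np.sin(a),0]);z=np.array([0,0,1.]);s=np.cross(b,z)
g=np.array(p[:3])+.022*z
for t in (0,th,th+10):
    t=np.radians(t);ax=-np.cos(t)*b-np.sin(t)*z;nn=-np.sin(t)*b+np.cos(t)*z
    P=[g+k*ax+i*.026*nn+j*.026*s for k in(L-.19,L) for i in(-1,1) for j in(-1,1)]
    print("pred",np.degrees(t),cv2.convexHull(proj(S,P).astype(np.float32)).reshape(-1,2).round().tolist())
d=cv2.absdiff(cv2.cvtColor(im,cv2.COLOR_RGB2LAB),cv2.cvtColor(cv2.imread("pics/s1ref.png"),cv2.COLOR_BGR2LAB)) if 0 else None
h=cv2.cvtColor(im,cv2.COLOR_RGB2HSV);m=((h[:,:,0]>=16)&(h[:,:,1]<125)&(h[:,:,1]>40)&(h[:,:,2]>60)).astype(np.uint8)
for y in range(170,270,6): print(y,''.join('#' if v else '.' for v in m[y,320:440:2]))
E
python3 tilt.py s15 20 .16
```

```text
[5.88600e-01 1.02000e-01 5.52000e-02 9.79353e+01] [ 1.   0.2 -5.5] 0.05124257628613532 22.09463596343994
pred 0.0 [[417.0, 215.0], [415.0, 228.0], [360.0, 236.0], [356.0, 227.0], [356.0, 214.0], [410.0, 207.0]]
pred 20.0 [[417.0, 225.0], [365.0, 248.0], [361.0, 239.0], [356.0, 228.0], [408.0, 205.0], [414.0, 213.0]]
pred 29.999999999999996 [[418.0, 223.0], [369.0, 252.0], [363.0, 243.0], [358.0, 234.0], [406.0, 204.0], [412.0, 213.0]]
170 ......#..################...................................
176 ............................................................
182 ............................................................
188 ....#########...............................................
194 ....##########..............................................
200 .....##########.............................................
206 .....##########...........................#.................
212 ......#########.....................#######...##............
218 ..............................#############...###...........
224 .......................#########################............
230 ....................#####################...................
236 ......................#############.........................
242 .......................######...............................
248 ............................................................
254 ............................................................
260 ............................................................
266 .............................................###............
```

Call:
{"op": "play_rows", "data": {"targets": "-0.1 -0.004 0 -0.005 0;-0.1 -0.008 0 -0.010 0;-0.1 -0.012 0 -0.015 0;-0.1 -0.016 0 -0.020 0;-0.1 -0.020 0 -0.024 0;-0.1 -0.020 0 -0.024 0"}}

```text
clock: 20.38
tcp_pos: [0.591, 0.0815, 0.0787]
orientation: [2.062, 2.368, 0.001]
contact_force: [0.2, 0.4, -4.7]
grip_width: 0.0513
gripper_force: 22.3
```

```bash
python3 tilt.py s16 20 .16
```

```text
[5.90600e-01 8.21000e-02 7.82000e-02 9.79499e+01] [-0.7  0.  -5.4] 0.051318565405892386 22.295813262462616
pred 0.0 [[412.0, 210.0], [410.0, 223.0], [355.0, 231.0], [350.0, 222.0], [351.0, 209.0], [405.0, 202.0]]
pred 20.0 [[412.0, 220.0], [360.0, 243.0], [355.0, 234.0], [351.0, 223.0], [403.0, 200.0], [409.0, 208.0]]
pred 29.999999999999996 [[413.0, 218.0], [364.0, 248.0], [357.0, 238.0], [353.0, 229.0], [401.0, 199.0], [407.0, 207.0]]
170 ......#..################...................................
176 ............................................................
182 ............................................................
188 ....#########...............................................
194 ....##########..............................................
200 .....##########..........................#..................
206 .....##########....................######...#...............
212 ......#########..............###########...###..............
218 ......................#########################.............
224 .................########################...................
230 ..................################..........................
236 ....................########................................
242 ............................................................
248 ............................................................
254 ............................................................
260 ............................................................
266 .............................................###............
```

Call:
{"op": "play_rows", "data": {"targets": "-0.1 0 0 -0.035 0;-0.1 0 0 -0.035 0;-0.1 0 0 -0.030 0;-0.1 0 0 -0.022 0;-0.1 0 0 -0.014 0;-0.1 0 0 -0.006 0;-0.1 0 0 0 0;-0.1 0 0 0 0"}}

```text
clock: 21.1
tcp_pos: [0.5891, 0.0859, 0.0763]
orientation: [-2.056, -2.372, -0.002]
contact_force: [-2.1, 3.8, 2.2]
grip_width: 0.0513
gripper_force: 25.6
```

```bash
python3 tilt.py s17 30 .16
```

```text
[5.89300e-01 8.54000e-02 7.67000e-02 9.81422e+01] [-2.2  3.7 -0.2] 0.05115979860332472 25.487817227840424
pred 0.0 [[412.0, 210.0], [411.0, 223.0], [356.0, 231.0], [351.0, 222.0], [352.0, 209.0], [406.0, 202.0]]
pred 29.999999999999996 [[414.0, 218.0], [365.0, 248.0], [358.0, 238.0], [354.0, 229.0], [402.0, 199.0], [408.0, 208.0]]
pred 40.0 [[414.0, 216.0], [370.0, 252.0], [361.0, 244.0], [357.0, 235.0], [400.0, 199.0], [408.0, 208.0]]
170 ......#..################...................................
176 ............................................................
182 ............................................................
188 ....#########...............................................
194 ....##########..............................................
200 .....##########.........................#.#.................
206 .....##########.....................#####...##..............
212 ......#########.................#########...####............
218 ...........................####################.............
224 ......................####################..................
230 ....................##################......................
236 .....................###########............................
242 .......................####.................................
248 ............................................................
254 ............................................................
260 ............................................................
266 .............................................###............
```

Call:
{"op": "play_rows", "data": {"targets": "-0.1 -0.006 0 -0.026 0;-0.1 -0.008 0 -0.026 0;-0.1 -0.010 0 -0.018 0;-0.1 -0.010 0 -0.010 0;-0.1 -0.014 0 -0.036 0;-0.1 -0.018 0 -0.036 0;-0.1 -0.020 0 -0.028 0;-0.1 -0.020 0 -0.020 0"}}

```text
clock: 21.82
tcp_pos: [0.5936, 0.0639, 0.097]
orientation: [2.062, 2.37, 0.004]
contact_force: [-3.3, 11.4, 19.6]
grip_width: 0.0515
gripper_force: 25.7
```

```bash
python3 tilt.py s18 30 .16
```

```text
[5.93000e-01 6.54000e-02 9.59000e-02 9.80602e+01] [0.2 4.5 4.7] 0.05144325358063183 24.122321605682373
pred 0.0 [[407.0, 206.0], [406.0, 219.0], [350.0, 227.0], [346.0, 218.0], [346.0, 205.0], [401.0, 198.0]]
pred 29.999999999999996 [[409.0, 214.0], [359.0, 244.0], [352.0, 235.0], [348.0, 226.0], [397.0, 195.0], [403.0, 203.0]]
pred 40.0 [[409.0, 212.0], [365.0, 248.0], [356.0, 240.0], [351.0, 231.0], [395.0, 195.0], [403.0, 204.0]]
170 ......#..################...................................
176 ............................................................
182 ............................................................
188 ....#########...............................................
194 ....##########.........................#....................
200 .....##########....................###.....#................
206 .....##########..................#####...######.............
212 ......#########..............#################..............
218 ..........................################..................
224 ......................#################.....................
230 ...................################.........................
236 .....................###########............................
242 ........................####................................
248 ............................................................
254 ............................................................
260 ............................................................
266 .............................................###............
```

Call:
{"op": "play_rows", "data": {"targets": "-0.1 -0.008 0 -0.028 0;-0.1 -0.010 0 -0.028 0;-0.1 -0.012 0 -0.020 0;-0.1 -0.012 0 -0.012 0;-0.1 -0.018 0 -0.038 0;-0.1 -0.024 0 -0.038 0;-0.1 -0.026 0 -0.030 0;-0.1 -0.026 0 -0.024 0"}}

```text
clock: 22.53
tcp_pos: [0.596, 0.0363, 0.1193]
orientation: [-2.062, -2.37, 0.002]
contact_force: [-0.5, 0.1, -2.2]
grip_width: 0.0513
gripper_force: 24.2
```

```bash
python3 tilt.py s19 45 .16; python3 - <<'E'
from h import *
im=cv2.imread("pics/s19.png");hsv=cv2.cvtColor(im,cv2.COLOR_BGR2HSV)
m=((hsv[:,:,1]<70)&(hsv[:,:,2]>40)&(hsv[:,:,2]<200)).astype(np.uint8)
for y in range(215,275,4): print(y,''.join('#' if v else '.' for v in m[y,320:440:2]))
print(r.get_obs()["moment"])
E
```

```text
[5.94600e-01 3.66000e-02 1.17800e-01 9.79766e+01] [-0.8  0.3 -3.5] 0.051568961536813694 24.13739562034607
pred 0.0 [[399.0, 201.0], [398.0, 214.0], [341.0, 222.0], [337.0, 213.0], [337.0, 200.0], [393.0, 193.0]]
pred 45.0 [[401.0, 207.0], [360.0, 246.0], [349.0, 238.0], [345.0, 229.0], [386.0, 190.0], [395.0, 198.0]]
pred 55.0 [[401.0, 205.0], [366.0, 248.0], [354.0, 243.0], [350.0, 234.0], [384.0, 190.0], [395.0, 197.0]]
170 ......#..################...................................
176 ............................................................
182 ............................................................
188 ....#########...............................................
194 ....##########..................##.....##...................
200 .....##########...............####...######.................
206 .....##########............###############..................
212 ......#########.........###############.....................
218 .....................###############........................
224 ..................###############...........................
230 ..................##
[... 743 characters left out ...]
............
235 ................##..........................................
239 ................#####.......................................
243 ..................##........................................
247 ...................................#........................
251 ...######.........................####......................
255 ..########.........................#####....................
259 .#########..................####################............
263 ........##.................#####################...........#
267 ........#.................###################.........#.....
271 .................####....##########################..###....
[ 0.27009624  0.12969224 -0.00954131]
```

Call:
{"op": "play_rows", "data": {"targets": "-0.1 0.004 0 -0.004 0;-0.1 0.010 0 -0.009 0;-0.1 0.017 0 -0.015 0;-0.1 0.024 0 -0.021 0;-0.1 0.031 0 -0.027 0;-0.1 0.038 0 -0.033 0;-0.1 0.044 0 -0.038 0;-0.1 0.044 0 -0.038 0"}}

```text
clock: 23.25
tcp_pos: [0.5908, 0.0837, 0.1615]
orientation: [2.057, 2.373, 0.004]
contact_force: [-0.1, 1.2, -3.8]
grip_width: 0.0518
gripper_force: 24.3
```

```bash
cat > grey.py <<'E'
from h import *
import sys
o=r.get_obs();print(np.round(pose(),4),o["contact_force"].round(1),o["grip_width"])
im=r.grab_frame("scene");cv2.imwrite(f"pics/{sys.argv[1]}.png",im[:,:,::-1]);h=cv2.cvtColor(im,cv2.COLOR_RGB2HSV)
g=((h[:,:,1]<75)&(h[:,:,2]>40)&(h[:,:,2]<200));b=((h[:,:,0]>=16)&(h[:,:,1]<125)&(h[:,:,1]>=75)&(h[:,:,2]>60))
for y in range(176,260,4): print(y,''.join('o' if g[y,x] else '#' if b[y,x] else '.' for x in range(320,440,2)))
E
python3 grey.py s20
```

```text
[5.90800e-01 8.37000e-02 1.61500e-01 9.81614e+01] [-0.1  1.2 -3.8] 0.05179693526501561
176 ..........................................o#................
180 ......................................o.##o..ooo............
184 .......................................###o..#####..........
188 ....#######.#........................#####ooo#######........
192 ....##########.....................#######oo######..........
196 ....##########...................###############............
200 .....##########................################.............
204 .....##########...............##############................
208 .....##########.............##############..................
212 ......#########...........##############....................
216 .........................##############.....................
220 .........................############.......................
224 .......................oooo########.........................
228 ....................ooooooooo.###...........................
232 ..................ooooooooo.................................
236 ................ooooooooo...................................
240 ................oooooo......................................
244 ...................o........................................
248 ...ooooo..........................ooo.......................
252 ..ooooooo.........................ooooo.....................
256 ..oooooooo.........................oooooo...................
```

Call:
{"op": "play_rows", "data": {"targets": "-0.1 0.005 0 -0.004 0;-0.1 0.010 0 -0.009 0;-0.1 0.015 0 -0.013 0;-0.1 0.020 0 -0.017 0;-0.1 0.025 0 -0.021 0;-0.1 0.028 0 -0.023 0;-0.1 0.028 0 -0.023 0"}}

```text
clock: 23.88
tcp_pos: [0.5867, 0.1101, 0.1836]
orientation: [2.059, 2.372, 0.002]
contact_force: [-0.4, 1.2, -2.7]
grip_width: 0.0514
gripper_force: 24.1
```

```bash
python3 grey.py s21
```

```text
[ 0.5867  0.1101  0.1836 98.0967] [-0.4  1.2 -2.7] 0.05141942996495082
176 ...........................................###oo..####......
180 ..........................................####oooo######....
184 ........................................######ooo######.....
188 ....#######.#.........................###############.......
192 ....##########.......................###############........
196 ....##########.....................##############...........
200 ....###########..................###############............
204 .....##########................###############..............
208 .....##########...............##############................
212 ......#########...............############..................
216 ...............................#########....................
220 .................................######.....................
224 ............................oooooooo........................
228 ........................oooooooooooo........................
232 ....................oooooooooooooo..........................
236 .................oooooooooooo...............................
240 ..................ooooooo...................................
244 ...................o........................................
248 ...ooooo..........................ooo.......................
252 ..ooooooo.........................ooooo.....................
256 ..oooooo.o.........................oooooo...................
```

Call:
{"op": "play_rows", "data": {"targets": "-0.1 0.001 0 0.004 0;-0.1 0.002 0 0.009 0;-0.1 0.003 0 0.014 0;-0.1 0.004 0 0.019 0;-0.1 0.005 0 0.023 0;-0.1 0.005 0 0.023 0"}}

```text
clock: 24.43
tcp_pos: [0.5849, 0.1136, 0.1583]
orientation: [-2.059, -2.371, 0.002]
contact_force: [-0.4, -0.2, -2.6]
grip_width: 0.0517
gripper_force: 24.1
```

```bash
python3 grey.py s22
```

```text
[ 0.5849  0.1136  0.1583 98.0385] [-0.4 -0.2 -2.6] 0.05166860623299301
176 ............................................o..o#...........
180 ............................................###o.oo.#.......
184 ...........................................###oooo#####.....
188 ....#######.#............................#####oooo######....
192 ....##########.........................#######oo######......
196 ....##########........................###############.......
200 .....##########....................################.........
204 .....##########...................###############...........
208 .....##########.................###############.............
212 ......#########...............###############...............
216 .............................##############.................
220 ..............................###########...................
224 ................................#######.....................
228 ...................................##.......................
232 .......................oooooooooooooo.......................
236 ..................ooooooooooooooooooo.......................
240 ..................ooooooooooooooooo.........................
244 ...................ooo......................................
248 ...ooooo..........................ooo.......................
252 ..ooooooo.........................ooooo.....................
256 ..oooooo.o.........................oooooo...................
```

Call:
{"op": "play_rows", "data": {"targets": "-0.1 0.001 0 0.004 0;-0.1 0.002 0 0.008 0;-0.1 0.004 0 0.012 0;-0.1 0.005 0 0.015 0;-0.1 0.005 0 0.015 0"}}

```text
clock: 24.9
tcp_pos: [0.5844, 0.1189, 0.1439]
orientation: [-2.059, -2.371, 0.001]
contact_force: [-0.1, -0.2, -2.4]
grip_width: 0.0514
gripper_force: 24.1
```

```bash
python3 grey.py s23
```

```text
[ 0.5844  0.1189  0.1439 98.0587] [-0.1 -0.2 -2.4] 0.05136716399421927
176 ............................................oo.o.o.oo.......
180 ..............................................o.#...........
184 ...........................................o.##o..oo........
188 ....#######.#...............................###o.o#####.....
192 ....##########............................#####ooo#######...
196 .....#########..........................###############.....
200 .....##########.......................###############.......
204 .....##########.....................###############.........
208 .....##########...................###############...........
212 ......#########.................###############.............
216 ...............................##############...............
220 ..............................#############.................
224 ...............................##########...................
228 .................................######.....................
232 ......................oooooooooooooo##......................
236 ..................oooooooooooooooooooo......................
240 ..................ooooooooooooooooo.........................
244 ...................ooo......................................
248 ...ooooo..........................ooo.......................
252 ..ooooooo.........................ooooo.....................
256 ..oooooo.o.........................oooooo...................
```

Call:
{"op": "play_rows", "data": {"targets": "-0.1 0.006 0 -0.008 0;-0.1 0.018 0 -0.012 0;-0.1 0.040 0 -0.012 0;-0.1 0.070 0 -0.012 0;-0.1 0.105 0 -0.012 0;-0.1 0.140 0 -0.012 0;-0.1 0.165 0 -0.012 0;-0.1 0.180 0 -0.012 0"}}

```text
clock: 25.62
tcp_pos: [0.5579, 0.3033, 0.1583]
orientation: [-2.053, -2.375, -0.006]
contact_force: [-0.1, -0.2, -2.1]
grip_width: 0.0513
gripper_force: 24.1
```

Call:
{"op": "play_rows", "data": {"targets": "-0.1 0.002 0 0.015 0;-0.1 0.004 0 0.030 0;-0.1 0.008 0 0.043 0;-0.1 0.014 0 0.055 0;-0.1 0.021 0 0.066 0;-0.1 0.029 0 0.077 0;-0.1 0.037 0 0.088 0;-0.1 0.045 0 0.098 0"}}

```text
clock: 26.28
tcp_pos: [0.5538, 0.3463, 0.0601]
orientation: [-2.057, -2.37, -0.011]
contact_force: [-0.9, 4.9, 3.7]
grip_width: 0.0514
gripper_force: 23.6
```

Call:
{"op": "play_rows", "data": {"targets": "-0.1 0.006 0 0.009 0;-0.1 0.011 0 0.018 0;-0.1 0.015 0 0.027 0;-0.1 0.018 0 0.036 0;-0.1 0.020 0 0.044 0;-0.1 0.021 0 0.050 0;-0.1 0.021 0 0.050 0"}}

```text
clock: 26.87
tcp_pos: [0.5501, 0.3607, 0.0066]
orientation: [2.061, 2.371, -0.005]
contact_force: [0.8, 0.3, 0.8]
grip_width: 0.0511
gripper_force: 23.3
```

```bash
python3 grey.py s24 | head -1; python3 - <<'E'
from boxchk import *
p=pose()
check("s25",380,540,183,270,(p[0],p[1],p[2]+.022),90,.03,98)
E
```

```text
[5.50100e-01 3.60700e-01 6.60000e-03 9.80098e+01] [0.8 0.3 0.8] 0.051148930454047045
area 1020.0 poly [[489, 215], [487, 226], [436, 235], [431, 228], [432, 218], [469, 209]]
pred [[486.0, 216.0], [483.0, 228.0], [433.0, 236.0], [426.0, 227.0], [428.0, 215.0], [478.0, 208.0]]
```

Call:
{"op": "play_rows", "data": {"targets": "-0.1 0 0 0.003 0;-0.3 0 0 0.003 0;-0.6 0 0 0.003 0;-1 0 0 0.003 0;-1 0 0 0.003 0;-1 0 0 0 0;-1 0 0 -0.03 0;-1 0 0 -0.07 0"}}

```text
clock: 27.63
tcp_pos: [0.5486, 0.3601, 0.0763]
orientation: [-2.059, -2.37, 0.011]
contact_force: [1.0, 0.3, 0.4]
grip_width: 0.0852
gripper_force: 0.0
```

Call:
{"op": "play_rows", "data": {"targets": "-1 0 0 -0.04 0;-1 0 0 -0.08 0;-1 -0.03 0 -0.11 0;-1 -0.07 0 -0.13 0;-1 -0.11 0 -0.15 0;-1 -0.15 0 -0.16 0;-1 -0.19 0 -0.17 0;-1 -0.23 0 -0.17 0"}}

```text
clock: 28.3
tcp_pos: [0.5831, 0.1375, 0.2515]
orientation: [2.058, 2.37, 0.005]
contact_force: [2.1, -0.1, 0.9]
grip_width: 0.0852
gripper_force: 0.0
```

Call:
{"op": "play_rows", "data": {"targets": "-1 -0.03 0 0 0;-1 -0.05 0 0 0;-1 -0.05 0 0 0;-1 -0.05 0 0 0"}}

```text
clock: 28.63
tcp_pos: [0.5894, 0.0873, 0.2489]
orientation: [2.064, 2.368, -0.0]
contact_force: [-0.9, 0.9, 0.0]
grip_width: 0.0855
gripper_force: 0.0
```

```bash
cat > stone.py <<'E'
from h import *
import sys
def stone(cam,z,roi):
    I=r.camera_info(cam);im=r.grab_frame(cam);cv2.imwrite(f"pics/{sys.argv[1]}_{cam}.png",im[:,:,::-1]);h=cv2.cvtColor(im,cv2.COLOR_RGB2HSV)
    x0,x1,y0,y1=roi;m=((h[:,:,1]<75)&(h[:,:,2]>60)&(h[:,:,2]<225)).astype(np.uint8)[y0:y1,x0:x1]
    m=cv2.morphologyEx(m,cv2.MORPH_OPEN,np.ones((3,3)))
    for c in cv2.findContours(m,0,2)[0]:
        if cv2.contourArea(c)>80:
            q=c.reshape(-1,2)+[x0,y0];print(cam,cv2.contourArea(c),cv2.boundingRect(q.astype(np.int32)),rect(world(I,q,z)),"poly",cv2.approxPolyDP(cv2.convexHull(q.astype(np.int32)),3,True).reshape(-1,2).tolist())
if __name__=="__main__":
    print(np.round(pose(),4))
    S=r.camera_info("wrist");print("expect",proj(S,[(.6,.02,.033)]).round())
    stone("wrist",.033,(0,640,0,260));stone("top",.033,(230,292,168,225))
E
python3 stone.py a
```

```text
[5.89400e-01 8.73000e-02 2.48900e-01 9.78486e+01]
expect [[318. 208.]]
wrist 3703.0 (415, 167, 68, 93) (array([796.9,  26.8]), 138.0, 91.2, 85.9) poly [[449, 167], [475, 182], [481, 198], [482, 252], [416, 259]]
wrist 1892.5 (305, 167, 23, 93) (array([598.8,   8.5]), 29.4, 135.2, 8.4) poly [[326, 167], [326, 259], [307, 259], [305, 173], [308, 167]]
wrist 719.5 (438, 130, 52, 33) (array([770.9, 124.5]), 44.0, 55.4, 85.7) poly [[489, 136], [487, 145], [445, 162], [438, 160], [449, 130]]
wrist 3218.5 (448, 51, 65, 69) (array([770.7, 199.4]), 76.9, 73.2, 62.2) poly [[501, 54], [509, 62], [512, 76], [508, 98], [484, 118], [471, 119], [459, 114], [450, 101], [450, 79], [474, 53]]
top 192.0 (247, 188, 32, 10) (array([597.3,   5.1]), 30.2, 130.1, 8.0) poly [[278, 188], [278, 194], [273, 195], [247, 194]]
top 214.5 (230, 187, 13, 38) (array([543.7, 114.7]), 153.1, 49.4, 0.9) poly [[230, 187], [242, 224], [230, 224]]
```

Call:
{"op": "play_rows", "data": {"targets": "-1 -0.038 -0.014 0 0;-1 -0.076 -0.028 0 0;-1 -0.114 -0.042 0 0;-1 -0.152 -0.056 0 0;-1 -0.19 -0.07 0 0;-1 -0.228 -0.083 0 0;-1 -0.266 -0.096 0 0;-1 -0.266 -0.096 0 0"}}

```text
clock: 29.4
tcp_pos: [0.5292, -0.1964, 0.2481]
orientation: [2.071, 2.361, -0.006]
contact_force: [0.3, -1.2, -0.7]
grip_width: 0.0855
gripper_force: 0.0
```

Call:
{"op": "play_rows", "data": {"targets": "-1 0 0 0 0;-1 0 0 0 0;-1 0 0 0 0"}}

```text
clock: 29.65
tcp_pos: [0.5321, -0.1851, 0.2488]
orientation: [-2.056, -2.376, -0.002]
contact_force: [-0.1, 0.7, 0.4]
grip_width: 0.0857
gripper_force: 0.0
```

```bash
python3 - <<'E'
from h import *
import pickle
I=r.camera_info("wrist");im=r.grab_frame("wrist");cv2.imwrite("pics/w5.png",im[:,:,::-1]);pickle.dump(I,open("w5.pkl","wb"))
p=pose();print(np.round(p,4))
c0=proj(I,[(.51,-.262,.015)])[0];print("expect",c0)
g=cv2.cvtColor(im,cv2.COLOR_RGB2HSV)[:,:,2];m=(g<150).astype(np.uint8);m[270:]=0
m=cv2.morphologyEx(m,cv2.MORPH_OPEN,np.ones((5,5)))
for c in cv2.findContours(m,0,2)[0]:
    if cv2.pointPolygonTest(c,tuple(c0),False)>0:
        b=cv2.boxPoints(cv2.minAreaRect(c));print(b.round(1).tolist())
        print("z.02",rect(world(I,c.reshape(-1,2),.02)),world(I,b,.02)[:,:2].round(4).tolist(),"z0",world(I,b,0)[:,:2].round(4).tolist())
E
python3 stone.py b | grep top
```

```text
[ 0.532  -0.1852  0.2488 98.2606]
expect [293.83228408 206.47857235]
[[228.10000610351562, 185.89999389648438], [355.70001220703125, 172.8000030517578], [360.70001220703125, 220.60000610351562], [233.0, 233.6999969482422]]
z.02 (array([ 510.3, -256. ]), 176.4, 70.4, 14.3) [[0.4181, -0.2432], [0.5865, -0.2002], [0.6061, -0.2677], [0.4288, -0.314]] z0 [[0.4131, -0.2501], [0.5898, -0.205], [0.6104, -0.2758], [0.4243, -0.3244]]
top 191.0 (247, 188, 32, 10) (array([597.2,   5.1]), 30.1, 130.1, 8.2) poly [[278, 188], [278, 194], [273, 195], [247, 194]]
```

Call:
{"op": "play_rows", "data": {"targets": "-1 0.038 0.014 0 0;-1 0.076 0.028 0 0;-1 0.114 0.042 0 0;-1 0.152 0.056 0 0;-1 0.19 0.07 0 0;-1 0.228 0.083 0 0;-1 0.26 0.095 0 0;-1 0.26 0.095 0 0"}}

```text
clock: 30.47
tcp_pos: [0.5886, 0.0937, 0.2493]
orientation: [-2.044, -2.382, -0.008]
contact_force: [-0.7, 0.7, 0.9]
grip_width: 0.0852
gripper_force: 0.0
```

Call:
{"op": "play_rows", "data": {"targets": "-1 0 0 0 0;-1 0 0 0 0;-1 0 0 0 0"}}

```text
clock: 30.72
tcp_pos: [0.5891, 0.0814, 0.2484]
orientation: [2.062, 2.369, -0.001]
contact_force: [-0.5, 0.1, 0.1]
grip_width: 0.0853
gripper_force: 0.0
```

```bash
sed -i 's/(0,640,0,260)/(260,380,130,350)/' stone.py; python3 stone.py c; python3 - <<'E'
from h import *
p=pose();steps(p,[(.598,.006,.06,98.2),(.598,.006,.004,98.2)])
E
```

```text
[5.8910e-01 8.1400e-02 2.4840e-01 9.7934e+01]
expect [[319. 204.]]
wrist 1906.0 (306, 163, 23, 93) (array([599. ,   8.7]), 29.4, 133.7, 8.2) poly [[327, 163], [327, 255], [308, 255], [306, 168], [308, 163]]
top 192.0 (247, 188, 32, 10) (array([597.3,   5.1]), 30.2, 130.1, 8.0) poly [[278, 188], [278, 194], [273, 195], [247, 194]]
top 305.0 (230, 185, 15, 40) (array([547.9, 110.6]), 161.5, 57.6, 0.9) poly [[230, 185], [244, 224], [230, 224]]
[5.98e-01 6.00e-03 6.00e-02 9.82e+01] -> [-0.076 -0.001  0.188 -0.005] rows 5.0
[5.98e-01 6.00e-03 4.00e-03 9.82e+01] -> [ 0.     0.     0.056 -0.   ] rows 2.0
```

Call:
{"op": "play_rows", "data": {"targets": "-1 -0.025 0 0.02 -0.005;-1 -0.05 0 0.05 -0.005;-1 -0.07 0 0.085 -0.005;-1 -0.0755 0 0.12 -0.005;-1 -0.0755 0 0.155 -0.005;-1 -0.0755 0 0.18 -0.005;-1 -0.0755 0 0.2 -0.005;-1 -0.0755 0 0.2 -0.005"}}

```text
clock: 31.48
tcp_pos: [0.5962, 0.0061, 0.0443]
orientation: [-2.054, -2.371, 0.008]
contact_force: [-1.1, -0.6, -0.0]
grip_width: 0.0854
gripper_force: 0.0
```

Call:
{"op": "play_rows", "data": {"targets": "-1 0 0 0 0;-1 0 0 0 0;-1 0 0 0 0;-1 0 0 0 0"}}

```text
clock: 31.82
tcp_pos: [0.6009, 0.008, 0.0504]
orientation: [2.054, 2.374, 0.003]
contact_force: [-0.4, -0.4, 0.1]
grip_width: 0.0852
gripper_force: 0.0
```

```bash
python3 - <<'E'
from h import *
p=pose();print(np.round(p,4));steps(p,[(.599,.0065,.003,98.2)])
E
```

```text
[6.00900e-01 8.00000e-03 5.04000e-02 9.82854e+01]
[5.99e-01 6.50e-03 3.00e-03 9.82e+01] -> [-0.001 -0.002  0.047  0.001] rows 2.0
```

Call:
{"op": "play_rows", "data": {"targets": "-1 -0.001 -0.002 0.015 0;-1 -0.001 -0.002 0.03 0;-1 -0.001 -0.002 0.042 0;-1 -0.001 -0.002 0.047 0;-1 -0.001 -0.002 0.047 0;-1 -0.001 -0.002 0.047 0", "squeeze": 45}}

```text
clock: 32.32
tcp_pos: [0.5981, 0.0069, 0.0019]
orientation: [2.054, 2.377, 0.0]
contact_force: [-0.2, 0.8, 0.4]
grip_width: 0.085
gripper_force: 0.0
```

Call:
{"op": "play_rows", "data": {"targets": "0.4 0 0 0 0;0.4 0 0 0 0;0.4 0 0 0 0;0.4 0 0 0 0;0.4 0 0 0 0;0.4 0 0 0 0;0.4 0 0 0 0;0.4 0 0 0 0"}}

```text
clock: 32.98
tcp_pos: [0.5978, 0.0067, 0.0016]
orientation: [2.055, 2.376, 0.0]
contact_force: [-0.3, -0.4, 0.7]
grip_width: 0.0255
gripper_force: 0.0
```

Call:
{"op": "play_rows", "data": {"targets": "-0.5 0 0 0 0;-1 0 0 0 0;-1 0 0 0 0;-1 0 0 0 0;-1 0 0 0 0;-1 0 0 0.006 0;-1 0 0 0.012 0;-1 0 0 0.016 0"}}

```text
clock: 33.65
tcp_pos: [0.5973, 0.0066, -0.0154]
orientation: [-2.054, -2.376, 0.001]
contact_force: [-0.2, 0.2, 0.7]
grip_width: 0.0856
gripper_force: 0.0
```

Call:
{"op": "play_rows", "data": {"targets": "-1 0 0 0.002 0;-1 0 0 0.004 0;-1 0 0 0.006 0;-1 0 0 0.006 0;-1 0 0 0.006 0"}}

```text
clock: 34.07
tcp_pos: [0.5978, 0.0068, -0.0204]
orientation: [-2.055, -2.377, -0.0]
contact_force: [0.3, -0.2, -0.3]
grip_width: 0.0855
gripper_force: 0.0
```

Call:
{"op": "play_rows", "data": {"targets": "0.2 0 0 0 0;0.4 0 0 0 0;0.4 0 0 0 0;0.4 0 0 0 0;0.4 0 0 0 0;0.4 0 0 0 0;0.4 0 0 0 0;0.4 0 0 0 0"}}

```text
clock: 34.73
tcp_pos: [0.5983, 0.0068, -0.02]
orientation: [2.054, 2.376, 0.001]
contact_force: [1.7, 0.1, 5.3]
grip_width: 0.0287
gripper_force: 46.6
```

```bash
python3 - <<'E'
from h import *
p=pose();print(np.round(p,4));steps(p,[(.598,.007,.08,98.2),(.555,-.13,.10,58),(.511,-.2605,.08,14.4)])
E
```

```text
[ 5.98300e-01  6.80000e-03 -2.00000e-02  9.83041e+01]
[5.98e-01 7.00e-03 8.00e-02 9.82e+01] -> [ 0.    -0.    -0.1    0.002] rows 3.0
[ 0.555 -0.13   0.1   58.   ] -> [-0.129 -0.062 -0.02   0.702] rows 6.0
[ 0.511  -0.2605  0.08   14.4   ] -> [-0.134  0.032  0.02   0.761] rows 7.0
```

Call:
{"op": "play_rows", "data": {"targets": "0.4 0 0 -0.015 0;0.4 0 0 -0.04 0;0.4 0 0 -0.07 0;0.4 0 0 -0.09 0;0.4 0 0 -0.1 0;0.4 0 0 -0.1 0"}}

```text
clock: 35.23
tcp_pos: [0.599, 0.0068, 0.0821]
orientation: [2.053, 2.374, 0.004]
contact_force: [-0.2, 0.3, -3.0]
grip_width: 0.0289
gripper_force: 45.9
```

Call:
{"op": "play_rows", "data": {"targets": "0.4 -0.018 -0.009 -0.003 0.1;0.4 -0.037 -0.018 -0.006 0.2;0.4 -0.056 -0.027 -0.009 0.3;0.4 -0.074 -0.036 -0.012 0.4;0.4 -0.092 -0.045 -0.015 0.5;0.4 -0.11 -0.053 -0.018 0.6;0.4 -0.129 -0.062 -0.02 0.702;0.4 -0.129 -0.062 -0.02 0.702"}}

```text
clock: 35.9
tcp_pos: [0.552, -0.1356, 0.098]
orientation: [2.755, 1.509, -0.008]
contact_force: [0.5, -1.1, -3.4]
grip_width: 0.029
gripper_force: 45.8
```

Call:
{"op": "play_rows", "data": {"targets": "0.4 -0.018 0.004 0 0.1;0.4 -0.036 0.009 0 0.21;0.4 -0.056 0.013 0 0.32;0.4 -0.076 0.018 0 0.43;0.4 -0.096 0.023 0 0.54;0.4 -0.115 0.027 0 0.65;0.4 -0.134 0.032 0 0.761;0.4 -0.134 0.032 0 0.761"}}

```text
clock: 36.57
tcp_pos: [0.508, -0.2651, 0.0978]
orientation: [3.117, 0.38, -0.007]
contact_force: [0.5, -0.6, -2.7]
grip_width: 0.0289
gripper_force: 45.8
```

Call:
{"op": "play_rows", "data": {"targets": "0.4 0 0 0 0;0.4 0 0 0 0;0.4 0 0 0 0;0.4 0 0 0 0;0.4 0 0 0 0"}}

```text
clock: 36.98
tcp_pos: [0.5116, -0.2596, 0.0994]
orientation: [-3.116, -0.399, 0.0]
contact_force: [-0.3, -0.9, -2.9]
grip_width: 0.0293
gripper_force: 45.8
```

```bash
python3 - <<'E'
from h import *
I=r.camera_info("wrist");im=r.grab_frame("wrist");cv2.imwrite("pics/w6.png",im[:,:,::-1])
p=pose();print(np.round(p,4),r.get_obs()["contact_force"].round(1),r.get_obs()["grip_width"],r.get_obs()["joints"].round(2));steps(p,[(.511,-.2605,.03,14.4)])
h=cv2.cvtColor(im,cv2.COLOR_RGB2HSV)
g=(h[:,:,1]<75)&(h[:,:,2]>60);d=(h[:,:,2]<150)&(h[:,:,1]>110)
for y in range(60,400,12):print(y,''.join('o' if g[y,x] else '#' if d[y,x] else '.' for x in range(160,480,4)))
S=p[2]+.035+.015-.007
print("stone end top pts", proj(I,[np.array([p[0],p[1],p[2]+.053])+k*.065*np.array([.9686,.2487,0])+j*.015*np.array([-.2487,.9686,0]) for k in(1,-1) for j in(-1,1)]).round().tolist())
c=np.array([.511,-.2605,.02]);print("cradle corners",proj(I,[c+k*.088*np.array([.9686,.2487,0])+j*.032*np.array([-.2487,.9686,0]) for k in(1,-1) for j in(-1,1)]).round().tolist())
E
```

```text
[ 0.5116 -0.2598  0.0995 14.5676] [-0.6 -0.6 -2.9] 0.02896930090829031 [ 0.55  0.43 -0.24  1.88  0.13  0.85 -1.07]
[ 0.511  -0.2605  0.03   14.4   ] -> [-0.001  0.001  0.069  0.003] rows 2.0
60 .#..............................................................................
72 .#..............................................................................
84 #.............................################..................................
96 #............................#######################............................
108 #............................######################.............................
120 .............................######################.............................
132 ..............................#####################.............................
144 ..............................#oooooooooooooooooo#..............................
156 ..............................#oooooooooooooooooo#.....###########..............
168 ..............................#oooooooooooooooooo#....############..............
180 ..............................#oooooooooooooooooo.....#####
[... 1012 characters left out ...]
......#............#...#.....
336 #............................#..ooooooooooooooo...#...................#.....#...
348 .......##....................#..#oooooooooooooo...##...................#.....#..
360 .....#...........................oooooooooooooo.###.#..#...#....................
372 ..............#...............#........#....................##...##...#.....#..#
384 ........#...........................#.................#.......#.....#.....#.....
396 ...............##...###.....#........#.#...........#.#.#.#......#.....#.......#.
stone end top pts [[358.0, 140.0], [283.0, 139.0], [347.0, 384.0], [291.0, 384.0]]
cradle corners [[361.0, 85.0], [278.0, 84.0], [352.0, 280.0], [285.0, 279.0]]
```

Call:
{"op": "play_rows", "data": {"targets": "0.4 0 0 0.02 0.003;0.4 0 0 0.045 0.003;0.4 0 0 0.07 0.003;0.4 0 0 0.085 0.003;0.4 0 0 0.094 0.003;0.4 0 0 0.097 0.003;0.4 0 0 0.097 0.003;0.4 0 0 0.097 0.003"}}

```text
clock: 37.7
tcp_pos: [0.5123, -0.2608, 0.0035]
orientation: [3.116, 0.391, 0.002]
contact_force: [-0.7, -0.4, -2.3]
grip_width: 0.0289
gripper_force: 45.7
```

Call:
{"op": "play_rows", "data": {"targets": "0.4 0 0 0 0;0.4 0 0 0.002 0;0.4 0 0 0.004 0;0.4 0 0 0.006 0;0.4 0 0 0.008 0;0.4 0 0 0.008 0"}}

```text
clock: 38.2
tcp_pos: [0.5111, -0.2604, -0.0058]
orientation: [-3.117, -0.391, 0.001]
contact_force: [-0.4, 0.3, -2.7]
grip_width: 0.0288
gripper_force: 45.8
```

Call:
{"op": "play_rows", "data": {"targets": "0.4 0 0 0.002 0;0.4 0 0 0.004 0;0.4 0 0 0.006 0;0.4 0 0 0.0075 0;0.4 0 0 0.0075 0;0.4 0 0 0.0075 0"}}

```text
clock: 38.7
tcp_pos: [0.5114, -0.2605, -0.013]
orientation: [3.117, 0.391, 0.0]
contact_force: [0.1, -0.1, -2.1]
grip_width: 0.0289
gripper_force: 45.8
```

Call:
{"op": "play_rows", "data": {"targets": "0.4 0 0 0.001 0;0.4 0 0 0.002 0;0.4 0 0 0.002 0;0.4 0 0 0.002 0"}}

```text
clock: 39.03
tcp_pos: [0.5114, -0.2606, -0.013]
orientation: [3.117, 0.391, -0.0]
contact_force: [-6.3, 2.2, 18.3]
grip_width: 0.0288
gripper_force: 48.3
```

Call:
{"op": "play_rows", "data": {"targets": "0.4 0 0 -0.002 0;0.2 0 0 -0.002 0;0 0 0 -0.002 0;-0.4 0 0 -0.002 0;-1 0 0 -0.002 0;-1 0 0 -0.002 0;-1 0 0 -0.002 0;-1 0 0 -0.02 0"}}

```text
clock: 39.7
tcp_pos: [0.509, -0.2595, 0.0025]
orientation: [-3.114, -0.391, 0.007]
contact_force: [-1.4, 0.6, 0.1]
grip_width: 0.0852
gripper_force: 0.0
```

Call:
{"op": "play_rows", "data": {"targets": "-1 0 0 -0.04 0;-1 0 0 -0.08 0;-1 -0.02 0 -0.12 0;-1 -0.06 0 -0.16 0;-1 -0.09 0 -0.2 0;-1 -0.09 0 -0.2 0;-1 -0.09 0 -0.2 0;-1 -0.09 0 -0.2 0"}}

```text
clock: 40.37
tcp_pos: [0.4242, -0.2836, 0.2064]
orientation: [3.115, 0.388, 0.004]
contact_force: [-0.2, -0.1, -0.9]
grip_width: 0.0853
gripper_force: 0.0
```

```bash
python3 - <<'E'
from h import *
import sys;sys.argv=["","e"]
from stone import stone
print(np.round(pose(),3),r.get_obs()["contact_force"].round(1))
I=r.camera_info("wrist");print("expect",proj(I,[(.511,-.2605,.04)]).round())
stone("wrist",.04,(200,440,0,330));stone("top",.04,(300,350,185,245))
from boxchk import check
check("s30",380,540,183,270,(.5501,.3607,.026),90,.03,98)
im=cv2.imread("pics/e_wrist.png")
h=cv2.cvtColor(im,cv2.COLOR_BGR2HSV);m=((h[:,:,2]<150)&(h[:,:,1]>110)).astype(np.uint8);m[330:]=0
c=max(cv2.findContours(m[:, 200:440],0,2)[0],key=cv2.contourArea).reshape(-1,2)+[200,0];print("cradle",rect(world(I,c,.02)))
E
```

```text
[ 0.424 -0.284  0.206 14.207] [-0.2 -0.1 -0.9]
expect [[316.  83.]]
wrist 308.5 (417, 259, 23, 39) (array([ 321.8, -460.3]), 66.3, 12.7, 45.6) poly [[417, 259], [425, 259], [439, 279], [439, 297]]
wrist 244.5 (200, 259, 19, 33) (array([ 256.2, -179.4]), 12.5, 54.7, 73.0) poly [[218, 259], [200, 291], [201, 271], [210, 259]]
wrist 3747.0 (301, 13, 31, 134) (array([ 510.5, -260.7]), 129.4, 30.2, 14.3) poly [[327, 13], [331, 14], [330, 146], [304, 146], [301, 14]]
top 586.5 (317, 200, 33, 45) (array([ 479.1, -286. ]), 180.8, 131.4, 0.3) poly [[321, 200], [327, 200], [349, 231], [349, 244], [317, 244]]
area 1163.0 poly [[407, 219], [422, 256], [380, 258], [380, 220]]
pred [[486.0, 217.0], [483.0, 229.0], [433.0, 237.0], [426.0, 228.0], [428.0, 216.0], [478.0, 209.0]]
cradle (array([ 507.5, -262.7]), 167.8, 72.8, 14.5)
```

```bash
python3 - <<'E'
from boxchk import *
check("s31",424,520,183,270,(.5501,.3607,.026),90,.03,98)
a=cv2.imread("pics/scene0.png").astype(int);b=cv2.imread("pics/s31.png").astype(int)
m=(abs(a-b).sum(2)>90).astype(np.uint8);m=cv2.morphologyEx(m,cv2.MORPH_OPEN,np.ones((3,3)))
for c in cv2.findContours(m,0,2)[0]:
    if cv2.contourArea(c)>25:print(cv2.boundingRect(c),cv2.contourArea(c))
print(r.get_obs()["clock"])
E
```

```text
area 1094.0 poly [[489, 216], [485, 229], [436, 235], [431, 228], [433, 216], [482, 209]]
pred [[486.0, 217.0], [483.0, 229.0], [433.0, 237.0], [426.0, 228.0], [428.0, 216.0], [478.0, 209.0]]
(89, 274, 15, 26) 211.0
(414, 227, 12, 9) 69.5
(289, 212, 14, 21) 140.0
(251, 210, 13, 5) 35.5
(433, 185, 56, 52) 774.0
(159, 185, 10, 6) 28.5
(164, 163, 86, 58) 1693.0
(263, 112, 45, 46) 955.0
(271, 105, 23, 6) 74.5
(350, 96, 13, 24) 158.5
(167, 64, 43, 65) 990.0
(262, 50, 36, 48) 679.5
(174, 45, 14, 20) 182.5
(331, 34, 22, 62) 523.5
(305, 23, 31, 77) 608.5
(338, 20, 5, 11) 35.0
(177, 19, 36, 18) 263.0
(201, 9, 54, 41) 365.5
(322, 0, 12, 47) 383.5
(261, 0, 50, 57) 1300.0
(255, 0, 7, 14) 39.0
(218, 0, 31, 9) 146.5
40.5667
```

```bash
python3 -c "
from bench import r
print(r.hand_in())"
```

```text
the job is handed in; nothing more can be done
None
```

The job is handed in at about 41 s: the stone lies fully down in the nearest cradle, the empty box lies flat on the bench, and the before-and-after scene picture shows no bystander moved.

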